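# Pack the nesting trivets into their tray

### The arm

A 7-joint arm with a two-finger parallel gripper is mounted at the origin on the work surface. World frame = base frame: x ahead of the robot, y to its left, z up, the work surface at z = 0. Lengths are in m, angles in degrees, forces in N, time in s.
With the tool pointing down it reaches from about 0.375 to 0.925 m from the base axis. Payload 3.1 kg.
Tool frame: the origin (TCP) lies at the very end of the fingers, on their centre line; the grasp point (between the pads) lies 19 mm behind it; z points along the fingers, y is the line along which they close (so a half turn about z gives the same grasp; the last joint's range is limited). The gripper opens to 85 mm and grips with 20 to 120 N. Pads are 22 mm wide; open, the fingers measure 114 mm over their backs; the gripper's body (76 mm by 85 mm) begins 54 mm behind the grasp point. The pads swing forward as they close: fully open they stand 13 mm farther back than shut.
Start: joints at [71.23, 21.939, 2.515, 91.553, -1.026, 66.532, -2.859], TCP at [0.148, -0.633, 0.231] pointing down, gripper open.
Joint ranges: [-149.38, 149.38], [-23.57, 123.04], [-84.95, 90], [0, 143.3], [-89.99, 269.99], [3.08, 112.72], [-163.45, 163.45]. Speed limits (degrees/s): [159.86, 159.86, 180, 180, 180, 180, 180].

### API

Orientations are given as a 3x3 rotation matrix whose columns are the frame's x, y, z axes.
In Python, from bench import env gives the robot as it stands.
- The arm moves only by the shell command python3 -m inch 'ROWS'. ROWS is JSON, a list of rows, each an object with "grip": the finger opening in m, from 0 to 0.0854; "delta_pos": the shift along the tool's x, y, z in m, a list of three; "turn": the turn, a rotation vector about the tool's x, y, z in rad, a list of three. A call has 1 to 20 rows; each row is the pose to reach, as a shift and turn from the pose commanded when the call began, along the tool's axes at that moment; what a row does not reach only later rows make up. A row lasts 1/10 s, in which the tool goes at most 50 mm and 8.59 degrees, less where a joint would pass 70% of its speed; a pose out of reach is approached as far as the arm can. A call with a gripper value outside its range is refused whole. The fingers move at their own pace and stop on an object; the grip force is fixed at half the most. Time passes only in rows, so rows that repeat a pose let the fingers close. It gives the time, the measured TCP pose, the force, the opening and the grip force at its end, in the units of the state.
- env.get_state(): the state, without advancing time (a new reading comes with each control period).
- env.capture(name): name is "scene" or "top" or "wrist"; returns a dict with "frame" (384x512x3 uint8, blue, green, red), "fovy" (degrees; the focal length in pixels is half the picture's height over the tangent of half this angle, whatever the lens; pixels are square), "cx", "cy" (the principal point, pixels), "D" ([k1, k2, p1, p2, k3] as OpenCV has them; the pictures are not rectified), "rvec" (rotation vector, rad) and "tvec" (3), from world to camera coordinates, as OpenCV has them. Camera axes: x right, y down, z forward; pixel columns grow to the right and rows downward; lengths in m; the calibration is good to about 2 mm. A picture is of the moment at which its call begins. There is no depth.
- env.job_done(): hands the job in; it is judged then, once.
The state is a dict: "time": time; "q": joint angles; "joint_vel": joint speeds; "effort": joint torques, N m; "eef_pos": TCP position; "tool_rot": TCP orientation; "wrist_force": force on the tool from outside, world axes, zero at the start; "moment": the same for the moment, N m; "finger_gap": opening from 0.0 (shut) to 1.0 (fully open); "grip_force": force on a finger pad.
Only numpy, scipy, OpenCV 4.12 (cv2) and the standard library are available. Lean on these libraries where they do the work, as an engineer would, in place of code of your own. Each camera call takes 0.05 s, during which the arm holds its last target. There are 200 camera calls.

### The job

Clear the black tray by putting the copper-lidded spice pot back into the free place in its round tin, standing upright among the other six. Then pack all three L-shaped wooden trivets into the tray so that they fill it, each lying flat on the tray's floor, the small one going in after the big one because its lip overlaps the big one's ledge. Set things down rather than dropping them, leave the glasses, the mug and the small jar where they stand, and let go of everything at the end.

Things in the scene. Friction and masses are not known exactly. Their poses are not given: they have to be found in the camera images.
- tray: Shallow black serving tray, fixed, lying level; outside 170 (its x) x 220 (its y) x 22 mm high, walls 6 mm, floor 6 mm thick, so the inside is 158 x 208 mm and 16 mm deep, 3 by 4 squares of 50 mm with 8 mm to spare each way. Origin: centre of the underside, on the counter.
- big_grip (a point): Middle of the big trivet's handle, a brass bar 36 long x 12 thick x 34 mm high on its top face, length along its +x-y direction (-45 degrees). 33 mm above the underside; z points up out of the top face. Medium brown wooden L, 16 mm thick, 0.25 kg with its solid handle.
- big_corner (a point): Centre of the big trivet's corner square, on its underside, (-4, -4) mm from the handle. Its shape is an L of five 50 mm squares: this one, two more along +x, two more along +y; the outline is drawn in 2 mm (arms 46 x 146 mm). Within 12 mm of the edges of its inner angle only the bottom 7 mm of the thickness is left, as a ledge.
- mid_grip (a point): Middle of the middle trivet's handle, a brass bar 36 long x 12 thick x 34 mm high on its top face, length along its y. 33 mm above the underside; z points out of the top face. Dark wooden L, 16 mm thick, 0.23 kg; it starts lying on the sloping board of the stand.
- mid_row (a point): Centre of the middle square of the middle trivet, on its underside, (-6, +10) mm from the handle. Its shape is an L of four 50 mm squares: this one, one each on its +y and -y sides, and a foot on the +x side of the -y one; the outline is drawn in 2 mm (row 46 x 146 mm).
- small_grip (a point): Middle of the small trivet's handle, a brass bar 36 long x 12 thick x 34 mm high on its top face, length along its +x-y direction (-45 degrees). 33 mm above the underside; z points up out of the top face. Pale wooden L, 16 mm thick, 0.2 kg.
- small_corner (a point): Centre of the small trivet's corner square, on its underside, (-8, -8) mm from the handle. An L of three 50 mm squares: this one, one on +x, one on +y, outline drawn in 2 mm. On the corner's two outer sides (-x, -y) a lip, the top 7 mm of the thickness, sticks out 9 mm; it must lie over the ledge in the big trivet's inner angle, so this trivet goes in after the big one.
- stand: Fixed two-tier stand, 190 mm wide (y). An aluminium board rises away from its front (-x) at 35 degrees; the middle trivet lies on it, handle square to the slope at about x +7, z 90 mm. Above, a glass shelf 260 mm over the counter from x +20 to +135 mm, with jars to 335 mm, so the hand must come in tilted, square to the slope. Origin: on the counter 10 mm behind the foot's front edge.
- tin: Fixed round open steel tin, outer diameter 149 mm, 24 mm high, inside diameter about 139 mm, floor 4 mm thick. Holds six spice pots, one in the middle and five in the ring round it, leaving one free place in the ring. Origin: centre of the underside.
- tin_gap (a point): Centre of the free place in the tin, on the tin's floor, 45 mm from the tin's axis; a pot there has about 3 mm of room on every side.
- tin_floor (a point): Centre of the tin's inner floor, 4 mm above the counter.
- stray_pot_mid (a point): Spice pot with a copper lid, standing loose in the tray: steel cylinder 42 mm diameter, 28 mm high, with a knob 14 mm diameter x 24 mm high on top (52 mm in all). This point: on its axis, 26 mm above its underside. 80 g.
- pot0_mid (a point): One of the six dark-lidded spice pots in the tin, same sizes as the stray one, loose. This point: on its axis, 26 mm above its underside.
- pot1_mid (a point): One of the six dark-lidded spice pots in the tin, same sizes as the stray one, loose. This point: on its axis, 26 mm above its underside.
- pot2_mid (a point): One of the six dark-lidded spice pots in the tin, same sizes as the stray one, loose. This point: on its axis, 26 mm above its underside.
- pot3_mid (a point): One of the six dark-lidded spice pots in the tin, same sizes as the stray one, loose. This point: on its axis, 26 mm above its underside.
- pot4_mid (a point): One of the six dark-lidded spice pots in the tin, same sizes as the stray one, loose. This point: on its axis, 26 mm above its underside.
- pot5_mid (a point): One of the six dark-lidded spice pots in the tin, same sizes as the stray one, loose. This point: on its axis, 26 mm above its underside.
- tumbler_a: Clear glass tumbler, 66 mm diameter, 100 mm high, loose, stands on the counter; leave it alone. Origin: centre of its underside.
- tumbler_b: Green glass tumbler, 66 mm diameter, 100 mm high, loose, stands on the counter; leave it alone. Origin: centre of its underside.
- mug: Blue mug with a handle, 76 mm diameter, 85 mm high, loose, stands on the counter; leave it alone. Origin: centre of its underside.
- jar: Small blue jar with a wooden lid, 42 mm diameter, 40 mm high, loose, stands on the counter; leave it alone. Origin: centre of its underside.

How it is judged (in metres and radians):
On the way, in this order (a step that is already met when the one before it is completed fails the run):
1. the copper-lidded pot stands in the tin (horizontal distance between stray_pot_mid and tin_floor below 0.051 m and z of stray_pot_mid in the frame of tin between 0.025 and 0.034 m and angle between stray_pot_mid's own z axis and vertical below 0.1 rad), for 0.2 s.
2. all three trivets lie flat on the floor of the tray (z of big_grip in the frame of tray between 0.036 and 0.0425 m and angle between each of big_grip, mid_grip, small_grip's own z axis and vertical below 0.04 rad and x of big_grip in the frame of tray between -0.079 and 0.079 m and y of big_grip in the frame of tray between -0.104 and 0.104 m and z of mid_grip in the frame of tray between 0.036 and 0.0425 m and x of mid_grip in the frame of tray between -0.079 and 0.079 m and y of mid_grip in the frame of tray between -0.104 and 0.104 m and z of small_grip in the frame of tray between 0.036 and 0.0425 m and x of small_grip in the frame of tray between -0.079 and 0.079 m and y of small_grip in the frame of tray between -0.104 and 0.104 m), for 0.2 s.
At the end, for the whole second after the job is handed in: All three trivets lie in the tray, flat on its floor (within about 3 mm in height and 0.04 rad), the copper-lidded pot and the six others stand upright (0.1 rad) on the floor of the round tin, each within 51 mm of the tin's axis, and nothing moves (all of step 1 and all of step 2 and horizontal distance between each of pot0_mid, pot1_mid, pot2_mid, pot3_mid, pot4_mid, pot5_mid and tin_floor below 0.051 m and z of pot0_mid in the frame of tin between 0.025 and 0.034 m and angle between each of pot0_mid, pot1_mid, pot2_mid, pot3_mid, pot4_mid, pot5_mid's own z axis and vertical below 0.1 rad and z of pot1_mid in the frame of tin between 0.025 and 0.034 m and z of pot2_mid in the frame of tin between 0.025 and 0.034 m and z of pot3_mid in the frame of tin between 0.025 and 0.034 m and z of pot4_mid in the frame of tin between 0.025 and 0.034 m and z of pot5_mid in the frame of tin between 0.025 and 0.034 m and linear speed of each of big, mid, small, stray_pot below 0.02 m/s); the robot touches nothing.
It fails at once if a glass, the mug or the small jar is disturbed (moved over 30 mm or tipped) (distance of any of tumbler_a, tumbler_b, mug, jar from where it was at the start of the episode above 0.03 m or angle between any of tumbler_a, tumbler_b, mug, jar's own z axis and vertical above 0.4 rad).
It fails at once if a trivet or the copper-lidded pot is dropped (falls faster than 0.6 m/s, out of the fingers) ((linear speed of big above 0.6 m/s and contact force between the fingers and big below 0.05 N) or (linear speed of mid above 0.6 m/s and contact force between the fingers and mid below 0.05 N) or (linear speed of small above 0.6 m/s and contact force between the fingers and small below 0.05 N) or (linear speed of stray_pot above 0.6 m/s and contact force between the fingers and stray_pot below 0.05 N)).
It also fails if it takes over 72 s, if anything falls off the work surface, if the arm or the gripper's body presses on something with over 40 N, if the wrist force passes 120 N, or if a joint passes its speed limit or range.

## Working session

There is one attempt and no reset: what is moved stays moved. The work goes in short steps, Python scripts to look and compute and a shell command to move; the robot and the scene stay as the last step left them, time stands still between calls to the robot, and variables do not carry over. Pictures are saved under pics/ and viewed, at most 10 in all, crops included, and the job is handed in when it is done.

```bash
ls; mkdir -p pics; cat > h.py <<'E'
import numpy as np,cv2,json
from bench import env
def cap(n,f=None):
    c=env.capture(n); c['n']=n
    if f: cv2.imwrite('pics/'+f,c['frame'])
    return c
def K(c):
    f=192/np.tan(np.radians(c['fovy'])/2); return np.array([[f,0,c['cx']],[0,f,c['cy']],[0,0,1.]])
def ray(c,px):
    p=cv2.undistortPoints(np.array(px,float).reshape(-1,1,2),K(c),np.array(c['D'],float)).reshape(-1,2)
    R=cv2.Rodrigues(np.array(c['rvec'],float))[0]; t=np.array(c['tvec'],float).ravel()
    d=np.c_[p,np.ones(len(p))]@R; return -R.T@t,d
def onz(c,px,z):
    o,d=ray(c,px); return o+d*((z-o[2])/d[:,2])[:,None]
def proj(c,P):
    return cv2.projectPoints(np.array(P,float).reshape(-1,1,3),np.array(c['rvec'],float),np.array(c['tvec'],float),K(c),np.array(c['D'],float))[0].reshape(-1,2)
E
python3 - <<'E'
from h import *
s=env.get_state(); print(s['time'],s['eef_pos'],np.round(s['tool_rot'],3).tolist())
for n in ('scene','top','wrist'):
    c=cap(n,n+'0.png'); o,d=ray(c,[[256,192]]); print(n,o.round(3),d.round(3),c['fovy'])
a=cv2.imread('pics/scene0.png');b=cv2.imread('pics/top0.png')
E
```

```text
pics
0.0 [ 0.14786539 -0.63200693  0.22990861] [[0.974, 0.228, -0.001], [0.228, -0.974, 0.002], [-0.0, -0.003, -1.0]]
scene [0.714 0.557 1.452] [[-0.1   -0.39  -0.915]] 42.61774120813916
top [0.314 0.018 1.221] [[ 0.216 -0.005 -0.976]] 51.5793581238999
wrist [ 0.22  -0.616  0.372] [[-0.272 -0.057 -0.961]] 61.275164294111065
```

```bash
python3 - <<'E'
import cv2
for n in('top','scene'):
    a=cv2.imread(f'pics/{n}0.png'); cv2.imwrite(f'pics/{n}0b.png',cv2.resize(a,(800,600),interpolation=cv2.INTER_CUBIC))
E
```

```text
(no output)
```

View pics/top0b.png

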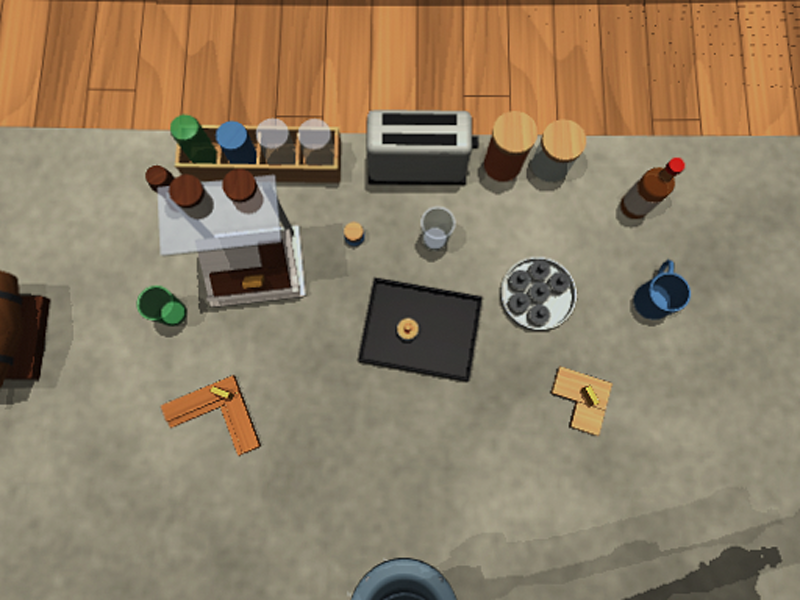

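View pics/scene0b.png

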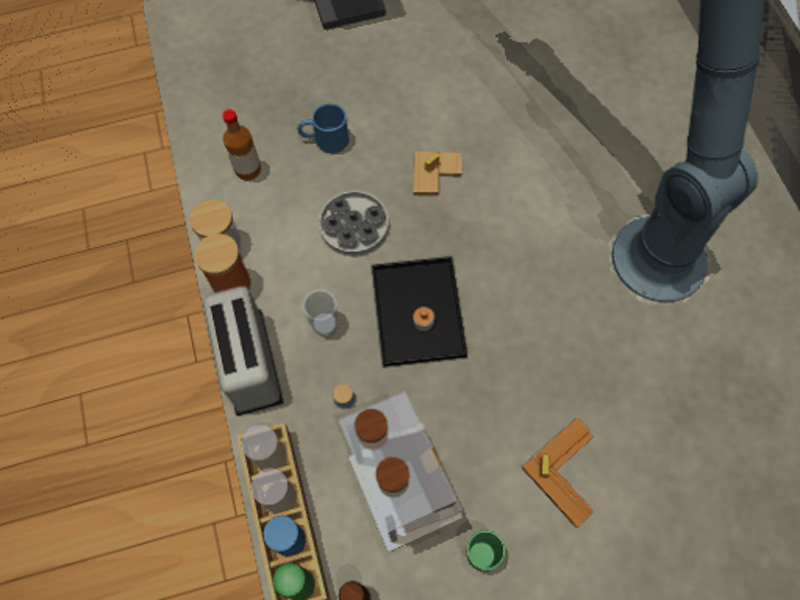

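```bash
cat >> h.py <<'E'
def hsv(c): return cv2.cvtColor(c['frame'],cv2.COLOR_BGR2HSV).astype(int)
def blobs(m,lo=10,hi=1e9):
    n,l,s,ce=cv2.connectedComponentsWithStats(m.astype(np.uint8),connectivity=8)
    return [(s[i,4],ce[i],s[i,:4],l==i) for i in range(1,n) if lo<s[i,4]<hi]
E
python3 - <<'E'
from h import *
np.set_printoptions(suppress=True,precision=3)
for n in('top','scene'):
    c=cap(n); h=hsv(c); H,S,V=h[...,0],h[...,1],h[...,2]
    print(n)
    m=(V<60); 
    for b in blobs(m,1500):
        if b[0]>1500 and b[0]<12000:
            cn=cv2.findContours(b[3].astype(np.uint8),0,2)[0][0].reshape(-1,2)
            P=onz(c,cn,0.022)[:,:2].astype(np.float32); r=cv2.minAreaRect(P)
            print('dark',b[0],b[1],r)
    # brass: saturated yellow
    m=(H>=20)&(H<=32)&(S>150)&(V>90)
    for b in blobs(m,8,400): print('brass',b[0],b[1],b[2],onz(c,[b[1]],0.045))
    m=(H>=8)&(H<=24)&(S>70)&(V>120)
    for b in blobs(m,60,4000): 
        cn=cv2.findContours(b[3].astype(np.uint8),0,2)[0][0].reshape(-1,2)
        P=onz(c,cn,0.016)[:,:2]; print('wood',b[0],b[1],b[2],onz(c,[b[1]],0.034),cv2.approxPolyDP(P.astype(np.float32)*1000,12,True).reshape(-1,2).round().tolist())
E
echo; python3 - <<'E'
from h import *
for n,p in (('top',[[407,320],[538,293]]),('scene',[[424,312],[354,222]])):
    c=cap(n); q=np.array(p)/1.5625
    print(n,onz(c,q[:1],.058),onz(c,q[1:],.024))
    for x,y in q.astype(int): print(cv2.cvtColor(c['frame'],cv2.COLOR_BGR2HSV)[y,x])
    a=cv2.imread(f'pics/{n}0.png')
E
```

```text
top
dark 1617 [ 13.72  215.588] ((0.5140713453292847, 0.7343209385871887), (0.22318078577518463, 0.09040636569261551), 8.097283363342285)
dark 3752 [269.225 210.763] ((0.5226318836212158, -0.027298450469970703), (0.2169339507818222, 0.1719312071800232), 80.23374938964844)
brass 31 [139.548 250.355] [135 247  11   7] [[0.396 0.351 0.045]]
brass 32 [379.406 253.156] [377 247   7  12] [[ 0.395 -0.35   0.045]]
wood 121 [225.826 147.264] [220 142  13  12] [[0.719 0.108 0.034]] [[743.0, 100.0], [732.0, 128.0], [709.0, 121.0], [716.0, 93.0]]
wood 137 [260.547 209.854] [254 204  14  13] [[ 0.521 -0.002  0.034]] [[539.0, 12.0], [511.0, 15.0], [505.0, -10.0], [537.0, -19.0]]
wood 866 [373.443 254.507] [354 234  38  45] [[ 0.392 -0.336  0.034]] [[454.0, -298.0], [403.0, -284.0], [385.0, -331.0], [338.0, -319.0], [325.0, -365.0], [422.0, -395.0]]
wood 1165 [137.292 263.602] [103 240  63  52] [[0.358 0.358 0.034]] [[371.0, 465.0], [331.0, 441.0], [372.0, 356.0], [280.0, 314.0], [300.0, 277.0], [429.0, 336.0]]
scene
dark 1750 [454.053  47.316] ((-0.3286304175853729, -0.376382976770401), (0.5152276
[... 1028 characters left out ...]
], [374.0, 358.0], [286.0, 319.0]]
wood 955 [181.395 329.666] [152 270  57 114] [[0.88  0.3   0.034]] [[933.0, 125.0], [936.0, 413.0], [929.0, 293.0], [850.0, 295.0], [866.0, 311.0], [850.0, 367.0], [909.0, 359.0], [925.0, 377.0], [852.0, 375.0], [873.0, 389.0], [850.0, 448.0], [873.0, 450.0], [847.0, 457.0], [842.0, 129.0], [870.0, 130.0], [849.0, 136.0], [850.0, 205.0], [872.0, 211.0], [848.0, 224.0], [862.0, 232.0], [848.0, 287.0], [909.0, 278.0], [923.0, 292.0]]

top [[ 0.5323961  -0.00120639  0.058     ]] [[ 0.59610601 -0.260286    0.024     ]]
[ 20 103 201]
[60 16 16]
scene [[5.23657787e-01 3.47592380e-04 5.80000000e-02]] [[ 0.60115078 -0.25420471  0.024     ]]
[ 14 154 179]
[30 10 80]
```

View pics/wrist0.png

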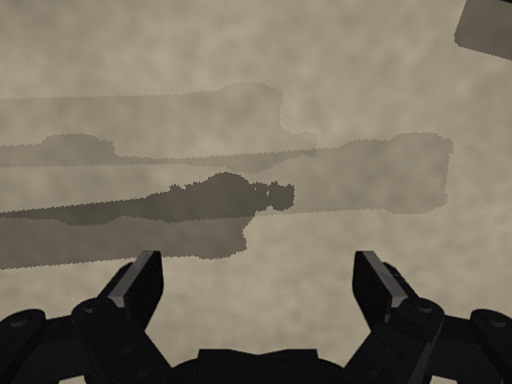

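```bash
cat >> h.py <<'E'
from scipy.spatial.transform import Rotation as Ro
def down(phi):
    p=np.radians(phi); c,s=np.cos(p),np.sin(p); return np.array([[c,s,0],[s,-c,0],[0,0,-1.]])
def to(pos,R,s=None):
    if np.isscalar(R): R=down(R)
    s=s or env.get_state(); R0=np.array(s['tool_rot']); p0=np.array(s['eef_pos'])
    print('t',round(s['time'],2),'d',(R0.T@(np.array(pos)-p0)).round(4).tolist(),'turn',Ro.from_matrix(R0.T@R).as_rotvec().round(4).tolist())
E
python3 -c "
from h import *
to([.515,-.01,.2],60)"
```

```text
t 0.35 d [0.4992, -0.5227, 0.0312] turn [-0.0006, -0.0002, -0.8174]
```

```bash
R='{"grip":0.045,"delta_pos":[0.5,-0.523,0.031],"turn":[0,0,-0.817]}'; python3 -m inch '[{"grip":0.045,"delta_pos":[0.2,-0.209,0.0],"turn":[0,0,-0.4]},{"grip":0.045,"delta_pos":[0.2,-0.209,0.0],"turn":[0,0,-0.4]},{"grip":0.045,"delta_pos":[0.2,-0.209,0.0],"turn":[0,0,-0.4]},{"grip":0.045,"delta_pos":[0.2,-0.209,0.0],"turn":[0,0,-0.4]},{"grip":0.045,"delta_pos":[0.2,-0.209,0.0],"turn":[0,0,-0.4]},{"grip":0.045,"delta_pos":[0.5,-0.523,0.031],"turn":[0,0,-0.817]},{"grip":0.045,"delta_pos":[0.5,-0.523,0.031],"turn":[0,0,-0.817]},{"grip":0.045,"delta_pos":[0.5,-0.523,0.031],"turn":[0,0,-0.817]},{"grip":0.045,"delta_pos":[0.5,-0.523,0.031],"turn":[0,0,-0.817]},{"grip":0.045,"delta_pos":[0.5,-0.523,0.031],"turn":[0,0,-0.817]},{"grip":0.045,"delta_pos":[0.5,-0.523,0.031],"turn":[0,0,-0.817]},{"grip":0.045,"delta_pos":[0.5,-0.523,0.031],"turn":[0,0,-0.817]},{"grip":0.045,"delta_pos":[0.5,-0.523,0.031],"turn":[0,0,-0.817]},{"grip":0.045,"delta_pos":[0.5,-0.523,0.031],"turn":[0,0,-0.817]},{"grip":0.045,"delta_pos":[0.5,-0.523,0.031],"turn":[0,0,-0.817]},{"grip":0.045,"delta_pos":[0.5,-0.523,0.031],"turn":[0,0,-0.817]}]' && python3 - <<'E'
from h import *
np.set_printoptions(suppress=True,precision=4)
c=cap('wrist','w1.png'); h=hsv(c); H,S,V=h[...,0],h[...,1],h[...,2]
print(env.get_state()['eef_pos'])
m=(H>=5)&(H<=24)&(S>70)&(V>100)
for b in blobs(m,60): print(b[0],b[1],b[2],onz(c,[b[1]],.034))
E
```

```text
time: 1.95
eef_pos: [0.5174, -0.0041, 0.2007]
tool_rot: [[0.493, 0.87, 0.002], [0.87, -0.493, 0.003], [0.004, 0.0, -1.0]]
wrist_force: [-0.1, 0.2, -0.4]
finger_gap: 0.527
grip_force: 0.0
[ 0.5163 -0.0073  0.2004]
1294 [260.3918 175.3454] [241 155  40  41] [[ 0.5215 -0.0044  0.034 ]]
```

View pics/w1.png

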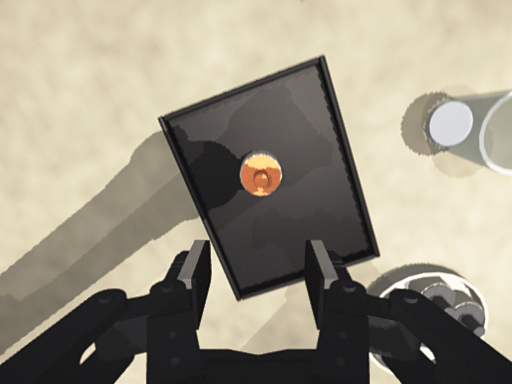

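```bash
python3 - <<'E'
from h import *
np.set_printoptions(suppress=True,precision=4)
c=cap('wrist'); 
P=onz(c,[[162,118],[323,57],[379,256],[240,299]],.022)[:,:2]; print(P,P.mean(0),[(np.linalg.norm(P[i]-P[i-1]).round(4),np.degrees(np.arctan2(*(P[i]-P[i-1])[::-1])).round(1)) for i in range(4)])
h=hsv(c); H,S,V=h[...,0],h[...,1],h[...,2]
# lid disc: ring fit
b=max(blobs((H<=24)&(S>90)&(V>90),60),key=lambda b:b[0]); cn=max(cv2.findContours(b[3].astype(np.uint8),0,2)[0],key=len)
print(cv2.minEnclosingCircle(cn),onz(c,[cv2.minEnclosingCircle(cn)[0]],.034))
print('knob',onz(c,[[262,179]],.058))
to([.5215,-.0045,.040],60)
E
```

```text
[[ 0.4645  0.086 ]
 [ 0.6239  0.0579]
 [ 0.5871 -0.1537]
 [ 0.4272 -0.1248]] [ 0.5257 -0.0337] [(np.float64(0.2141), np.float64(80.0)), (np.float64(0.1618), np.float64(-10.0)), (np.float64(0.2148), np.float64(-99.8)), (np.float64(0.1625), np.float64(169.8))]
((259.66815185546875, 171.13340759277344), 20.20250701904297) [[ 0.5217 -0.004   0.034 ]]
knob [[ 0.5224 -0.0067  0.058 ]]
t 2.05 d [0.0074, 0.0026, 0.1602] turn [-0.0004, 0.0006, 0.0011]
```

```bash
python3 -m inch '[{"grip":0.045,"delta_pos":[0.0075,0.0026,0.04],"turn":[0,0,0]},{"grip":0.045,"delta_pos":[0.0075,0.0026,0.08],"turn":[0,0,0]},{"grip":0.045,"delta_pos":[0.0075,0.0026,0.12],"turn":[0,0,0]},{"grip":0.045,"delta_pos":[0.0075,0.0026,0.15],"turn":[0,0,0]},{"grip":0.045,"delta_pos":[0.0075,0.0026,0.163],"turn":[0,0,0]},{"grip":0.045,"delta_pos":[0.0075,0.0026,0.163],"turn":[0,0,0]},{"grip":0.0,"delta_pos":[0.0075,0.0026,0.163],"turn":[0,0,0]},{"grip":0.0,"delta_pos":[0.0075,0.0026,0.163],"turn":[0,0,0]},{"grip":0.0,"delta_pos":[0.0075,0.0026,0.163],"turn":[0,0,0]},{"grip":0.0,"delta_pos":[0.0075,0.0026,0.163],"turn":[0,0,0]},{"grip":0.0,"delta_pos":[0.0075,0.0026,0.163],"turn":[0,0,0]}]'; python3 -c "
from h import *
to([.575,-.21,.2],60)"
```

```text
time: 3.15
eef_pos: [0.5235, -0.0046, 0.0391]
tool_rot: [[0.5, 0.866, 0.003], [0.866, -0.5, -0.001], [0.001, 0.003, -1.0]]
wrist_force: [-1.9, -0.3, 6.8]
finger_gap: 0.139
grip_force: 59.1
t 3.15 d [-0.1519, 0.1479, -0.1606] turn [0.0032, -0.0011, -0.0003]
```

```bash
python3 -c "
from h import *
to([.558,-.326,.2],60)"; python3 -m inch '[{"grip":0.0,"delta_pos":[0,0,-0.01],"turn":[0,0,0]},{"grip":0.0,"delta_pos":[0,0,-0.04],"turn":[0,0,0]},{"grip":0.0,"delta_pos":[0,0,-0.08],"turn":[0,0,0]},{"grip":0.0,"delta_pos":[-0.01,0.01,-0.12],"turn":[0,0,0]},{"grip":0.0,"delta_pos":[-0.04,0.03,-0.15],"turn":[0,0,0]},{"grip":0.0,"delta_pos":[-0.07,0.05,-0.16],"turn":[0,0,0]},{"grip":0.0,"delta_pos":[-0.10,0.07,-0.16],"turn":[0,0,0]},{"grip":0.0,"delta_pos":[-0.13,0.09,-0.16],"turn":[0,0,0]},{"grip":0.0,"delta_pos":[-0.16,0.115,-0.16],"turn":[0,0,0]},{"grip":0.0,"delta_pos":[-0.19,0.14,-0.16],"turn":[0,0,0]},{"grip":0.0,"delta_pos":[-0.22,0.165,-0.16],"turn":[0,0,0]},{"grip":0.0,"delta_pos":[-0.245,0.182,-0.16],"turn":[0,0,0]},{"grip":0.0,"delta_pos":[-0.26,0.191,-0.16],"turn":[0,0,0]},{"grip":0.0,"delta_pos":[-0.26,0.191,-0.16],"turn":[0,0,0]},{"grip":0.0,"delta_pos":[-0.26,0.191,-0.16],"turn":[0,0,0]}]'; python3 - <<'E'
from h import *
c=cap('wrist'); s=env.get_state(); print(s['eef_pos'],s['finger_gap'],s['grip_force'])
cv2.imwrite('pics/w2.png',c['frame']); np.save('w2.npy',c,allow_pickle=True)
print(proj(c,[[.598,-.257,.024]]))
E
```

```text
t 3.15 d [-0.2608, 0.1912, -0.1606] turn [0.0032, -0.0011, -0.0003]
time: 4.65
eef_pos: [0.557, -0.3233, 0.1971]
tool_rot: [[0.499, 0.866, -0.0], [0.866, -0.499, 0.002], [0.002, -0.001, -1.0]]
wrist_force: [-0.8, 0.1, -1.5]
finger_gap: 0.137
grip_force: 58.6
[ 0.55748578 -0.32210165  0.1972137 ] 0.1328209975139418 58.58484148979187
[[259.36337005  93.43199351]]
```

View pics/w2.png

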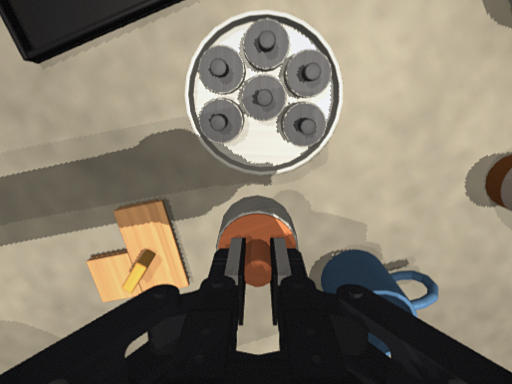

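```bash
python3 - <<'E'
from h import *
np.set_printoptions(suppress=True,precision=4)
c=np.load('w2.npy',allow_pickle=True).item()
k=onz(c,[[265,97],[267,41],[219,68],[218,122],[307,126],[313,72]],.056)[:,:2]
print('knobs',k,np.linalg.norm(k-k[0],axis=1))
V=hsv(c)[...,2]; g=c['frame'].min(2)
m=np.zeros_like(g); m[5:185,175:350]=g[5:185,175:350]>185
b=max(blobs(m,50),key=lambda b:b[2][2]*b[2][3]); cn=max(cv2.findContours(b[3].astype(np.uint8),0,1)[0],key=len).reshape(-1,2)
print(b[2]); P=onz(c,cn,.024)[:,:2]; print('tin',cv2.minEnclosingCircle(P.astype(np.float32)))
print(proj(c,[[*k[0],.032]]))
a=np.degrees(np.arctan2(*(k[1:]-k[0]).T[::-1])); print(a)
E
```

```text
knobs [[ 0.6003 -0.2622]
 [ 0.623  -0.2255]
 [ 0.579  -0.2236]
 [ 0.5554 -0.2599]
 [ 0.6197 -0.3009]
 [ 0.6442 -0.2647]] [0.     0.0431 0.0441 0.045  0.0433 0.0439]
[185  10 158 163]
tin ((0.5997136235237122, -0.26191383600234985), 0.07386771589517593)
[[264.4377  97.1354]]
[ 58.2811 118.9315 177.1401 -63.3294  -3.2672]
```

```bash
python3 - <<'E'
from h import *
c=np.load('w2.npy',allow_pickle=True).item(); s=env.get_state(); p=np.array(s['eef_pos']);print(proj(c,[p+[0,0,.019],p+[0,0,-.005]]))
to([.5758,-.2998,.1],60); to([.5758,-.2998,.0385],60)
E
```

```text
[[255.04324307 274.33542876]
 [255.43721451 249.32318509]]
t 4.7 d [0.0283, 0.0049, 0.0973] turn [-0.0013, -0.002, 0.0027]
t 4.7 d [0.0281, 0.005, 0.1588] turn [-0.0013, -0.002, 0.0027]
```

```bash
python3 -m inch '[{"grip":0.0,"delta_pos":[0.01,0.002,0.02],"turn":[0,0,0]},{"grip":0.0,"delta_pos":[0.02,0.004,0.05],"turn":[0,0,0]},{"grip":0.0,"delta_pos":[0.028,0.005,0.08],"turn":[0,0,0]},{"grip":0.0,"delta_pos":[0.028,0.005,0.10],"turn":[0,0,0]},{"grip":0.0,"delta_pos":[0.028,0.005,0.115],"turn":[0,0,0]},{"grip":0.0,"delta_pos":[0.028,0.005,0.125],"turn":[0,0,0]},{"grip":0.0,"delta_pos":[0.028,0.005,0.135],"turn":[0,0,0]},{"grip":0.0,"delta_pos":[0.028,0.005,0.145],"turn":[0,0,0]},{"grip":0.0,"delta_pos":[0.028,0.005,0.153],"turn":[0,0,0]},{"grip":0.0,"delta_pos":[0.028,0.005,0.159],"turn":[0,0,0]},{"grip":0.0,"delta_pos":[0.028,0.005,0.159],"turn":[0,0,0]},{"grip":0.0,"delta_pos":[0.028,0.005,0.159],"turn":[0,0,0]}]'; python3 -c "
from h import *
to([.5758,-.2998,.0385],60)"
```

```text
time: 5.9
eef_pos: [0.5756, -0.3036, 0.0385]
tool_rot: [[0.5, 0.866, 0.0], [0.866, -0.5, -0.0], [0.0, 0.0, -1.0]]
wrist_force: [0.7, 0.7, -0.6]
finger_gap: 0.133
grip_force: 58.6
t 5.9 d [0.0034, -0.0018, -0.0] turn [0.0004, -0.0001, -0.0005]
```

```bash
python3 - <<'E'
from h import *
c=cap('wrist','w3.png'); s=env.get_state(); print(s['eef_pos'],s['wrist_force'])
p=np.array(s['eef_pos']); print('tcp lid',proj(c,[p+[0,0,-.005]]),'gap lid',proj(c,[[.5758,-.2998,.0335]]),'knobs',proj(c,[[.6003,-.2622,.056],[.5554,-.2599,.056],[.6197,-.3009,.056]]))
E
```

```text
[ 0.57572969 -0.30366698  0.03867651] [-0.50294841 -0.61394556 -0.33738673]
tcp lid [[255.95745928 251.57244993]] gap lid [[252.17379641 245.22889845]] knobs [[256.93805044 165.35617799]
 [159.00901249 214.73664602]
 [344.80804179 222.29003812]]
```

View pics/w3.png

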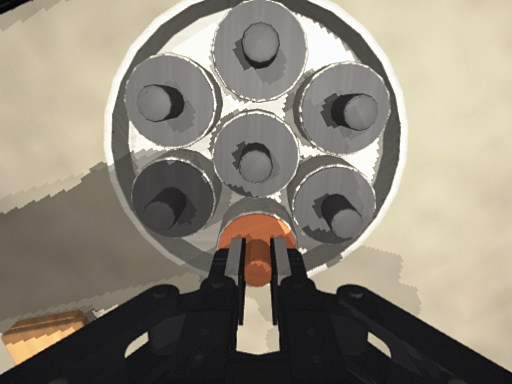

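```bash
python3 -m inch '[{"grip":0.0,"delta_pos":[0.002,-0.0005,-0.001],"turn":[0,0,0]},{"grip":0.0,"delta_pos":[0.004,-0.001,0],"turn":[0,0,0]},{"grip":0.0,"delta_pos":[0.004,-0.001,0.002],"turn":[0,0,0]},{"grip":0.0,"delta_pos":[0.004,-0.001,0.002],"turn":[0,0,0]},{"grip":0.03,"delta_pos":[0.004,-0.001,0.002],"turn":[0,0,0]},{"grip":0.03,"delta_pos":[0.004,-0.001,0.002],"turn":[0,0,0]},{"grip":0.03,"delta_pos":[0.004,-0.001,0.002],"turn":[0,0,0]},{"grip":0.03,"delta_pos":[0.004,-0.001,-0.01],"turn":[0,0,0]},{"grip":0.03,"delta_pos":[0.004,-0.001,-0.04],"turn":[0,0,0]},{"grip":0.03,"delta_pos":[0.004,-0.001,-0.08],"turn":[0,0,0]},{"grip":0.03,"delta_pos":[0.004,-0.001,-0.12],"turn":[0,0,0]},{"grip":0.03,"delta_pos":[0.004,-0.001,-0.15],"turn":[0,0,0]},{"grip":0.03,"delta_pos":[0.004,-0.001,-0.16],"turn":[0,0,0]},{"grip":0.03,"delta_pos":[0.004,-0.001,-0.16],"turn":[0,0,0]},{"grip":0.03,"delta_pos":[0.004,-0.001,-0.16],"turn":[0,0,0]}]'; python3 - <<'E'
from h import *
c=cap('wrist','w4.png'); h=hsv(c); H,S,V=h[...,0],h[...,1],h[...,2]
for b in blobs((H<=17)&(S>110)&(V>60),200): print(b[0],b[1],b[2],onz(c,[b[1]],.034))
s=env.get_state();print(s['eef_pos'],s['finger_gap'])
# next view of big: hover
to([.35,.31,.25],68)
E
```

```text
time: 7.45
eef_pos: [0.5755, -0.2993, 0.197]
tool_rot: [[0.5, 0.866, -0.002], [0.866, -0.5, 0.001], [-0.0, -0.002, -1.0]]
wrist_force: [-0.1, 0.2, -0.8]
finger_gap: 0.351
grip_force: 0.0
1222 [258.14729951 174.69148936] [239 156  40  39] [[ 0.57783888 -0.29767193  0.034     ]]
496 [493.73185484 194.50806452] [478 181  34  33] [[ 0.76965775 -0.43134147  0.034     ]]
3292 [136.59356015 265.31773998] [ 87 225  92  81] [[ 0.41793267 -0.3183613   0.034     ]]
[ 0.57502161 -0.29909701  0.19603794] 0.3534837191025699
t 7.5 d [0.4148, -0.4998, -0.0521] turn [-0.004, 0.0001, -0.14]
```

```bash
python3 -c "
from h import *
to([.385,.335,.22],68)"; python3 -m inch '[{"grip":0.05,"delta_pos":[0.22,-0.26,-0.03],"turn":[0,0,-0.1]},{"grip":0.05,"delta_pos":[0.22,-0.26,-0.03],"turn":[0,0,-0.1]},{"grip":0.05,"delta_pos":[0.22,-0.26,-0.03],"turn":[0,0,-0.1]},{"grip":0.05,"delta_pos":[0.22,-0.26,-0.03],"turn":[0,0,-0.1]},{"grip":0.05,"delta_pos":[0.22,-0.26,-0.03],"turn":[0,0,-0.1]},{"grip":0.05,"delta_pos":[0.454,-0.481,-0.022],"turn":[0,0,-0.14]},{"grip":0.05,"delta_pos":[0.454,-0.481,-0.022],"turn":[0,0,-0.14]},{"grip":0.05,"delta_pos":[0.454,-0.481,-0.022],"turn":[0,0,-0.14]},{"grip":0.05,"delta_pos":[0.454,-0.481,-0.022],"turn":[0,0,-0.14]},{"grip":0.05,"delta_pos":[0.454,-0.481,-0.022],"turn":[0,0,-0.14]},{"grip":0.05,"delta_pos":[0.454,-0.481,-0.022],"turn":[0,0,-0.14]},{"grip":0.05,"delta_pos":[0.454,-0.481,-0.022],"turn":[0,0,-0.14]},{"grip":0.05,"delta_pos":[0.454,-0.481,-0.022],"turn":[0,0,-0.14]},{"grip":0.05,"delta_pos":[0.454,-0.481,-0.022],"turn":[0,0,-0.14]},{"grip":0.05,"delta_pos":[0.454,-0.481,-0.022],"turn":[0,0,-0.14]},{"grip":0.05,"delta_pos":[0.454,-0.481,-0.022],"turn":[0,0,-0.14]},{"grip":0.05,"delta_pos":[0.454,-0.481,-0.022],"turn":[0,0,-0.14]},{"grip":0.05,"delta_pos":[0.454,-0.481,-0.022],"turn":[0,0,-0.14]}]'; cat >> h.py <<'E'
def brass(c,z=.050):
    h=hsv(c); H,S,V=h[...,0],h[...,1],h[...,2]
    m=(H>=19)&(H<=35)&(S>150)&(V>90)
    for b in blobs(m,100):
        cn=max(cv2.findContours(b[3].astype(np.uint8),0,1)[0],key=len).reshape(-1,2)
        P=onz(c,cn,z)[:,:2]*1000; r=cv2.minAreaRect(P.astype(np.float32))
        B=cv2.boxPoints(r); e=B[1]-B[0]; f=B[2]-B[1]; e=e if e@e>f@f else f
        print('brass',b[0],b[1].round(1),np.round(r[0],1),np.round(r[1],1),'dir',np.degrees(np.arctan2(e[1],e[0])).round(1))
def wood(c,z=.016,lo=1500,f=None):
    h=hsv(c); H,S,V=h[...,0],h[...,1],h[...,2]
    m=((H>=5)&(H<=35)&(S>80)&(V>60)) if f is None else f(H,S,V)
    for b in blobs(m,lo):
        mm=cv2.morphologyEx(b[3].astype(np.uint8),cv2.MORPH_CLOSE,np.ones((9,9)))
        cn=max(cv2.findContours(mm,0,1)[0],key=len).reshape(-1,2)
        P=onz(c,cn,z)[:,:2]*1000
        print('wood',b[0],b[2],cv2.approxPolyDP(P.astype(np.float32),8,True).reshape(-1,2).round(1).tolist())
E
python3 - <<'E'
from h import *
c=cap('wrist','w5.png'); print(env.get_state()['eef_pos']); brass(c); wood(c)
E
```

```text
t 7.5 d [0.454, -0.4819, -0.0222] turn [-0.004, 0.0001, -0.14]
time: 9.3
eef_pos: [0.3882, 0.3319, 0.2197]
tool_rot: [[0.378, 0.926, -0.0], [0.926, -0.378, -0.002], [-0.002, 0.0, -1.0]]
wrist_force: [0.0, 0.2, 0.0]
finger_gap: 0.585
grip_force: 0.0
[0.38814602 0.33231796 0.21991366]
brass 153 [257.5 152.3] [397.3 351.5] [24.3  8.6] dir 68.0
wood 9745 [164  51 129 191] [[371.20001220703125, 466.0], [333.5, 446.0], [369.70001220703125, 364.29998779296875], [284.70001220703125, 319.6000061035156], [298.8999938964844, 275.1000061035156], [430.0, 333.8999938964844]]
```

View pics/w5.png

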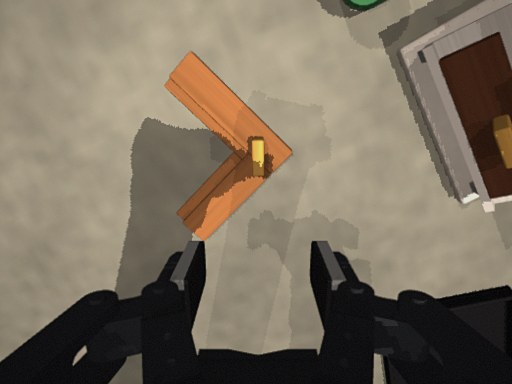

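```bash
python3 - <<'E'
from h import *
c=cap('wrist'); print(onz(c,[[258,159]],.05)); h=c['frame']; print([tuple(h[r,258]) for r in range(130,184,3)])
to([.3955,.3485,.019],69)
E
```

```text
[[0.39572598 0.34683362 0.05      ]]
[(np.uint8(67), np.uint8(120), np.uint8(194)), (np.uint8(68), np.uint8(123), np.uint8(197)), (np.uint8(57), np.uint8(103), np.uint8(162)), (np.uint8(31), np.uint8(66), np.uint8(95)), (np.uint8(91), np.uint8(200), np.uint8(231)), (np.uint8(89), np.uint8(198), np.uint8(227)), (np.uint8(91), np.uint8(200), np.uint8(228)), (np.uint8(89), np.uint8(199), np.uint8(227)), (np.uint8(92), np.uint8(199), np.uint8(227)), (np.uint8(92), np.uint8(198), np.uint8(227)), (np.uint8(92), np.uint8(201), np.uint8(231)), (np.uint8(44), np.uint8(97), np.uint8(139)), (np.uint8(48), np.uint8(102), np.uint8(144)), (np.uint8(47), np.uint8(103), np.uint8(145)), (np.uint8(49), np.uint8(104), np.uint8(146)), (np.uint8(43), np.uint8(93), np.uint8(131)), (np.uint8(64), np.uint8(114), np.uint8(184)), (np.uint8(70), np.uint8(123), np.uint8(199))]
t 9.4 d [0.0176, 0.0008, 0.2011] turn [0.0005, 0.0007, -0.0203]
```

```bash
cat >> h.py <<'E'
def upd(d,t=(0,0,0)):
    k=json.load(open('cmd.json')); R=np.array(k['R']); p=np.array(k['p'])+R@np.array(d); R=R@Ro.from_rotvec(t).as_matrix()
    json.dump({'p':p.tolist(),'R':R.tolist()},open('cmd.json','w')); print('cmd',p.round(4),'meas',np.round(env.get_state()['eef_pos'],4))
def tc(pos,R):
    k=json.load(open('cmd.json')); to(pos,R,{'time':env.get_state()['time'],'eef_pos':k['p'],'tool_rot':k['R']})
json.dump
E
python3 - <<'E'
from h import *
json.dump({'p':[.387,.3343,.22],'R':down(68.02).tolist()},open('cmd.json','w'))
tc([.3957,.347,.020],69)
E
```

```text
t 9.4 d [0.015, 0.0033, 0.2] turn [0.0, 0.0, -0.0171]
```

```bash
python3 -m inch '[{"grip":0.04,"delta_pos":[0.015,0.0033,0.04],"turn":[0,0,-0.017]},{"grip":0.04,"delta_pos":[0.015,0.0033,0.085],"turn":[0,0,-0.017]},{"grip":0.04,"delta_pos":[0.015,0.0033,0.13],"turn":[0,0,-0.017]},{"grip":0.04,"delta_pos":[0.015,0.0033,0.17],"turn":[0,0,-0.017]},{"grip":0.04,"delta_pos":[0.015,0.0033,0.19],"turn":[0,0,-0.017]},{"grip":0.04,"delta_pos":[0.015,0.0033,0.2],"turn":[0,0,-0.017]},{"grip":0.04,"delta_pos":[0.015,0.0033,0.2],"turn":[0,0,-0.017]},{"grip":0.0,"delta_pos":[0.015,0.0033,0.2],"turn":[0,0,-0.017]},{"grip":0.0,"delta_pos":[0.015,0.0033,0.2],"turn":[0,0,-0.017]},{"grip":0.0,"delta_pos":[0.015,0.0033,0.2],"turn":[0,0,-0.017]},{"grip":0.0,"delta_pos":[0.015,0.0033,0.2],"turn":[0,0,-0.017]},{"grip":0.0,"delta_pos":[0.015,0.0033,0.2],"turn":[0,0,-0.017]},{"grip":0.0,"delta_pos":[0.015,0.0033,0.19],"turn":[0,0,-0.017]},{"grip":0.0,"delta_pos":[0.015,0.0033,0.16],"turn":[0,0,-0.017]},{"grip":0.0,"delta_pos":[0.015,0.0033,0.12],"turn":[0,0,-0.017]},{"grip":0.0,"delta_pos":[0.015,0.0033,0.08],"turn":[0,0,-0.017]},{"grip":0.0,"delta_pos":[0.015,0.0033,0.06],"turn":[0,0,-0.017]},{"grip":0.0,"delta_pos":[0.015,0.0033,0.06],"turn":[0,0,-0.017]}]'; python3 - <<'E'
from h import *
upd([.015,.0033,.06],[0,0,-.017])
# tray: w1 was while moving, but capture pose is its own; redo from top and scene with tray free
for n in('top','scene'):
    c=cap(n); V=hsv(c)[...,2]
    for b in blobs(V<60,1500,6000):
        cn=max(cv2.findContours(b[3].astype(np.uint8),0,2)[0],key=len).reshape(-1,2)
        ctr=onz(c,[b[1]],.02)[0]
        if abs(ctr[0]-.525)<.04 and abs(ctr[1])<.08:
            print(n,cv2.minAreaRect(onz(c,cn,.022)[:,:2].astype(np.float32)*1000),cv2.minAreaRect(onz(c,cn,.011)[:,:2].astype(np.float32)*1000))
E
```

```text
time: 11.2
eef_pos: [0.3976, 0.3485, 0.1637]
tool_rot: [[0.359, 0.933, 0.006], [0.933, -0.359, 0.003], [0.005, 0.005, -1.0]]
wrist_force: [-0.2, 0.9, -3.6]
finger_gap: 0.126
grip_force: 59.5
cmd [0.3957 0.347  0.16  ] meas [0.3976 0.3485 0.1637]
top ((522.773681640625, -27.527786254882812), (216.58535766601562, 171.734375), 80.38330078125) ((524.6854248046875, -27.944488525390625), (218.57211303710938, 173.309814453125), 80.38329315185547)
scene ((528.9661865234375, -22.946128845214844), (223.12911987304688, 167.9267120361328), 80.42825317382812) ((527.5464477539062, -27.405494689941406), (224.84503173828125, 169.2181396484375), 80.42823791503906)
```

```bash
python3 -c "
from h import *
tc([.43,-.1,.17],35.3)"
```

```text
t 11.3 d [-0.405, 0.1923, -0.01] turn [0.0, 0.0, 0.5881]
```

```bash
python3 -m inch '[{"grip":0.0,"delta_pos":[-0.01,0.005,0],"turn":[0,0,0.01]},{"grip":0.0,"delta_pos":[-0.03,0.015,0],"turn":[0,0,0.04]},{"grip":0.0,"delta_pos":[-0.06,0.03,0],"turn":[0,0,0.09]},{"grip":0.0,"delta_pos":[-0.09,0.043,0],"turn":[0,0,0.13]},{"grip":0.0,"delta_pos":[-0.125,0.06,0],"turn":[0,0,0.18]},{"grip":0.0,"delta_pos":[-0.16,0.076,-0.01],"turn":[0,0,0.23]},{"grip":0.0,"delta_pos":[-0.195,0.093,-0.01],"turn":[0,0,0.28]},{"grip":0.0,"delta_pos":[-0.23,0.109,-0.01],"turn":[0,0,0.33]},{"grip":0.0,"delta_pos":[-0.265,0.126,-0.01],"turn":[0,0,0.38]},{"grip":0.0,"delta_pos":[-0.3,0.143,-0.01],"turn":[0,0,0.43]},{"grip":0.0,"delta_pos":[-0.335,0.16,-0.01],"turn":[0,0,0.48]},{"grip":0.0,"delta_pos":[-0.365,0.173,-0.01],"turn":[0,0,0.53]},{"grip":0.0,"delta_pos":[-0.39,0.185,-0.01],"turn":[0,0,0.57]},{"grip":0.0,"delta_pos":[-0.4,0.19,-0.01],"turn":[0,0,0.588]},{"grip":0.0,"delta_pos":[-0.405,0.1923,-0.01],"turn":[0,0,0.588]},{"grip":0.0,"delta_pos":[-0.405,0.1923,-0.01],"turn":[0,0,0.588]},{"grip":0.0,"delta_pos":[-0.405,0.1923,-0.01],"turn":[0,0,0.588]},{"grip":0.0,"delta_pos":[-0.405,0.1923,-0.01],"turn":[0,0,0.588]}]'; python3 - <<'E'
from h import *
upd([-.405,.1923,-.01],[0,0,.588])
c=cap('wrist','w6.png'); np.save('w6.npy',c,allow_pickle=True); print(np.round(env.get_state()['tool_rot'],3).tolist())
C=np.array([.526,-.027]);e1=np.array([.1685,.9857]);e2=np.array([-.9857,.1685])
print(proj(c,[[*(C+.11*a*e1+.085*b*e2),.022] for a,b in((1,1),(1,-1),(-1,-1),(-1,1))]).round())
E
```

```text
time: 13.1
eef_pos: [0.4301, -0.0985, 0.1702]
tool_rot: [[0.815, 0.58, -0.0], [0.58, -0.815, 0.0], [0.0, -0.001, -1.0]]
wrist_force: [-0.3, 0.3, -4.0]
finger_gap: 0.133
grip_force: 59.4
cmd [ 0.43 -0.1   0.17] meas [ 0.4301 -0.0985  0.1702]
[[0.815, 0.58, -0.0], [0.58, -0.815, 0.0], [0.0, -0.0, -1.0]]
[[  83.   16.]
 [ 229. -170.]
 [ 418.   64.]
 [ 272.  200.]]
```

View pics/w6.png

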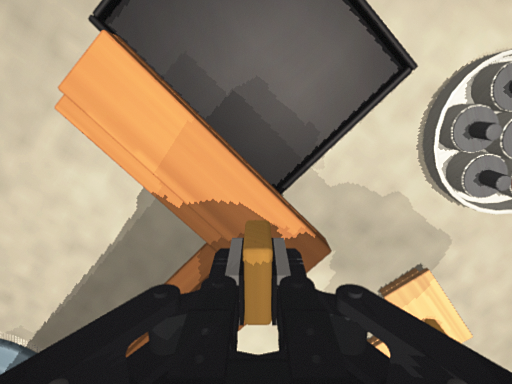

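```bash
python3 - <<'E'
from h import *
np.set_printoptions(suppress=True,precision=4)
c=np.load('w6.npy',allow_pickle=True).item()
P=onz(c,[[88,18],[415,66]],.022)[:,:2]; print(P,P.mean(0),np.linalg.norm(P[1]-P[0]),np.degrees(np.arctan2(*(P[0]-P[1])[::-1])), 80.3+np.degrees(np.arctan2(85,110)))
B=onz(c,[[330,250],[105,30]],.165)[:,:2]; d=B[1]-B[0]; print(B,np.linalg.norm(d),np.degrees(np.arctan2(d[1],d[0])))
a=np.radians(80.3);ex=np.array([np.cos(a),np.sin(a)]);ey=np.array([-ex[1],ex[0]]); print('handle-tcp',B[0]+.027*ex+.027*ey-[.4301,-.0992])
for C in(P.mean(0),np.array([.526,-.027])):
    g=C-.0725*ex-.0475*ey; print(g); tc([*g,.09],35.3)
E
```

```text
[[ 0.462   0.0919]
 [ 0.5885 -0.1487]] [ 0.5252 -0.0284] 0.2718595204500542 117.75076089017278 117.99424046668918
[[ 0.4523 -0.1279]
 [ 0.476   0.0109]] 0.14089858449727022 80.29534913359706
handle-tcp [0.0001 0.0024]
[ 0.5599 -0.1079]
t 13.15 d [0.1014, 0.0814, 0.08] turn [0.0, 0.0, 0.0001]
[ 0.5606 -0.1065]
t 13.15 d [0.1029, 0.0807, 0.08] turn [0.0, 0.0, 0.0001]
```

```bash
python3 -m inch '[{"grip":0.0,"delta_pos":[0.01,0.008,0],"turn":[0,0,0]},{"grip":0.0,"delta_pos":[0.03,0.024,0],"turn":[0,0,0]},{"grip":0.0,"delta_pos":[0.055,0.044,0.02],"turn":[0,0,0]},{"grip":0.0,"delta_pos":[0.08,0.064,0.04],"turn":[0,0,0]},{"grip":0.0,"delta_pos":[0.095,0.077,0.065],"turn":[0,0,0]},{"grip":0.0,"delta_pos":[0.1015,0.082,0.085],"turn":[0,0,0]},{"grip":0.0,"delta_pos":[0.1015,0.082,0.1],"turn":[0,0,0]},{"grip":0.0,"delta_pos":[0.1015,0.082,0.11],"turn":[0,0,0]},{"grip":0.0,"delta_pos":[0.1015,0.082,0.12],"turn":[0,0,0]},{"grip":0.0,"delta_pos":[0.1015,0.082,0.128],"turn":[0,0,0]},{"grip":0.0,"delta_pos":[0.1015,0.082,0.136],"turn":[0,0,0]},{"grip":0.0,"delta_pos":[0.1015,0.082,0.142],"turn":[0,0,0]},{"grip":0.0,"delta_pos":[0.1015,0.082,0.145],"turn":[0,0,0]},{"grip":0.0,"delta_pos":[0.1015,0.082,0.145],"turn":[0,0,0]},{"grip":0.0,"delta_pos":[0.1015,0.082,0.145],"turn":[0,0,0]}]'; python3 -c "
from h import *
upd([.1015,.082,.145])"
```

```text
time: 14.65
eef_pos: [0.5606, -0.1088, 0.0282]
tool_rot: [[0.816, 0.577, -0.0], [0.577, -0.816, -0.002], [-0.001, 0.001, -1.0]]
wrist_force: [-7.2, -0.1, 11.8]
finger_gap: 0.129
grip_force: 62.0
cmd [ 0.5602 -0.1083  0.025 ] meas [ 0.5606 -0.1088  0.0282]
```

```bash
python3 -m inch '[{"grip":0.0,"delta_pos":[-0.001,0,0],"turn":[0,0,0]},{"grip":0.04,"delta_pos":[-0.001,0,0],"turn":[0,0,0]},{"grip":0.04,"delta_pos":[-0.001,0,0],"turn":[0,0,0]},{"grip":0.04,"delta_pos":[-0.001,0,0],"turn":[0,0,0]},{"grip":0.04,"delta_pos":[-0.001,0,-0.01],"turn":[0,0,0]},{"grip":0.04,"delta_pos":[-0.001,0,-0.04],"turn":[0,0,0]},{"grip":0.04,"delta_pos":[-0.001,0,-0.08],"turn":[0,0,0]},{"grip":0.04,"delta_pos":[-0.02,0,-0.12],"turn":[0,0,0]},{"grip":0.04,"delta_pos":[-0.04,0,-0.16],"turn":[0,0,0]},{"grip":0.04,"delta_pos":[-0.05,0,-0.19],"turn":[0,0,0]},{"grip":0.04,"delta_pos":[-0.05,0,-0.2],"turn":[0,0,0]},{"grip":0.04,"delta_pos":[-0.05,0,-0.2],"turn":[0,0,0]},{"grip":0.04,"delta_pos":[-0.05,0,-0.2],"turn":[0,0,0]}]'; python3 - <<'E'
from h import *
upd([-.05,0,-.2])
c=cap('wrist','w7.png'); np.save('w7.npy',c,allow_pickle=True); wood(c,.022); brass(c,.056)
tc([.37,-.36,.2],27)
E
```

```text
time: 15.95
eef_pos: [0.5191, -0.1365, 0.2242]
tool_rot: [[0.816, 0.578, -0.001], [0.578, -0.816, 0.001], [-0.001, -0.002, -1.0]]
wrist_force: [-0.5, 0.5, -0.2]
finger_gap: 0.465
grip_force: 0.0
cmd [ 0.5194 -0.1372  0.225 ] meas [ 0.5191 -0.1365  0.2242]
wood 10737 [163  14 133 202] [[605.2000122070312, 2.9000000953674316], [561.4000244140625, 6.699999809265137], [546.2999877929688, -81.69999694824219], [452.70001220703125, -71.80000305175781], [439.8999938964844, -116.4000015258789], [582.5999755859375, -139.89999389648438]]
t 16.0 d [-0.2507, 0.0955, 0.025] turn [0.0, 0.0, 0.1449]
```

View pics/w7.png

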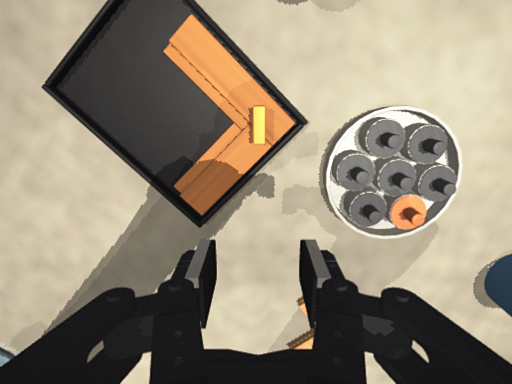

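```bash
python3 -c "
from h import *
tc([.38,-.36,.22],27)"; python3 -m inch '[{"grip":0.04,"delta_pos":[-0.12,0.051,0],"turn":[0,0,0.07]},{"grip":0.04,"delta_pos":[-0.12,0.051,0],"turn":[0,0,0.07]},{"grip":0.04,"delta_pos":[-0.243,0.101,0.005],"turn":[0,0,0.145]},{"grip":0.04,"delta_pos":[-0.243,0.101,0.005],"turn":[0,0,0.145]},{"grip":0.04,"delta_pos":[-0.243,0.101,0.005],"turn":[0,0,0.145]},{"grip":0.04,"delta_pos":[-0.243,0.101,0.005],"turn":[0,0,0.145]},{"grip":0.04,"delta_pos":[-0.243,0.101,0.005],"turn":[0,0,0.145]},{"grip":0.04,"delta_pos":[-0.243,0.101,0.005],"turn":[0,0,0.145]},{"grip":0.04,"delta_pos":[-0.243,0.101,0.005],"turn":[0,0,0.145]}]'; python3 - <<'E'
from h import *
upd([-.243,.101,.005],[0,0,.145])
c=cap('wrist','w8.png'); np.save('w8.npy',c,allow_pickle=True); wood(c,.016,800); brass(c,.05)
h=hsv(c); px=proj(c,[[.397,-.350,.05]]).astype(int)[0]; print(px,h[px[1]-24:px[1]+26:4,px[0]].tolist())
tc([.396,-.35,.02],27)
E
```

```text
t 16.0 d [-0.2426, 0.1012, 0.005] turn [0.0, 0.0, 0.1449]
time: 16.9
eef_pos: [0.3814, -0.3573, 0.2196]
tool_rot: [[0.889, 0.458, 0.0], [0.458, -0.889, 0.002], [0.001, -0.002, -1.0]]
wrist_force: [0.3, 0.8, 0.7]
finger_gap: 0.468
grip_force: 0.0
cmd [ 0.3795 -0.3601  0.22  ] meas [ 0.3814 -0.3573  0.2196]
wood 7437 [204  80 106 137] [[454.8999938964844, -300.0], [403.29998779296875, -283.70001220703125], [390.8999938964844, -323.3999938964844], [341.20001220703125, -315.79998779296875], [324.79998779296875, -365.79998779296875], [423.3999938964844, -398.0]]
brass 296 [256.9 157.9] [ 398.2 -348.5] [33.3  7.9] dir 27.3
[257 159] [[14, 135, 213], [17, 173, 147], [23, 156, 227], [23, 156, 227], [23, 157, 227], [23, 158, 226], [22, 158, 226], [21, 160, 227], [21, 161, 227], [20, 160, 227], [17, 156, 211], [16, 131, 227], [15, 135, 155]]
t 16.95 d [0.0193, -0.0015, 0.2] turn [0.0, 0.0, -0.0001]
```

```bash
python3 -c "
from h import *
tc([.397,-.3487,.02],27.3)"; python3 -m inch '[{"grip":0.04,"delta_pos":[0.021,-0.002,0.04],"turn":[0,0,-0.005]},{"grip":0.04,"delta_pos":[0.021,-0.002,0.085],"turn":[0,0,-0.005]},{"grip":0.04,"delta_pos":[0.021,-0.002,0.13],"turn":[0,0,-0.005]},{"grip":0.04,"delta_pos":[0.021,-0.002,0.17],"turn":[0,0,-0.005]},{"grip":0.04,"delta_pos":[0.021,-0.002,0.19],"turn":[0,0,-0.005]},{"grip":0.04,"delta_pos":[0.021,-0.002,0.2],"turn":[0,0,-0.005]},{"grip":0.04,"delta_pos":[0.021,-0.002,0.2],"turn":[0,0,-0.005]},{"grip":0.0,"delta_pos":[0.021,-0.002,0.2],"turn":[0,0,-0.005]},{"grip":0.0,"delta_pos":[0.021,-0.002,0.2],"turn":[0,0,-0.005]},{"grip":0.0,"delta_pos":[0.021,-0.002,0.2],"turn":[0,0,-0.005]},{"grip":0.0,"delta_pos":[0.021,-0.002,0.2],"turn":[0,0,-0.005]}]'; python3 -c "
from h import *
upd([.021,-.002,.2],[0,0,-.005])
tc([.5152,-.0455,.12],35.5)"
```

```text
t 16.95 d [0.0208, -0.0022, 0.2] turn [0.0, 0.0, -0.0053]
time: 18.05
eef_pos: [0.399, -0.3498, 0.0222]
tool_rot: [[0.889, 0.458, 0.003], [0.458, -0.889, -0.002], [0.002, 0.004, -1.0]]
wrist_force: [0.6, 0.8, 7.0]
finger_gap: 0.126
grip_force: 61.1
cmd [ 0.3973 -0.3487  0.02  ] meas [ 0.399  -0.3498  0.0222]
t 18.05 d [0.2438, -0.2155, -0.1] turn [0.0, 0.0, -0.1434]
```

```bash
python3 -m inch '[{"grip":0.0,"delta_pos":[0,0,-0.01],"turn":[0,0,0]},{"grip":0.0,"delta_pos":[0,0,-0.035],"turn":[0,0,0]},{"grip":0.0,"delta_pos":[0.01,-0.01,-0.07],"turn":[0,0,0]},{"grip":0.0,"delta_pos":[0.03,-0.03,-0.095],"turn":[0,0,-0.02]},{"grip":0.0,"delta_pos":[0.06,-0.055,-0.1],"turn":[0,0,-0.04]},{"grip":0.0,"delta_pos":[0.09,-0.08,-0.1],"turn":[0,0,-0.06]},{"grip":0.0,"delta_pos":[0.12,-0.107,-0.1],"turn":[0,0,-0.08]},{"grip":0.0,"delta_pos":[0.15,-0.133,-0.1],"turn":[0,0,-0.1]},{"grip":0.0,"delta_pos":[0.18,-0.16,-0.1],"turn":[0,0,-0.12]},{"grip":0.0,"delta_pos":[0.21,-0.186,-0.1],"turn":[0,0,-0.14]},{"grip":0.0,"delta_pos":[0.23,-0.204,-0.1],"turn":[0,0,-0.143]},{"grip":0.0,"delta_pos":[0.24,-0.212,-0.1],"turn":[0,0,-0.143]},{"grip":0.0,"delta_pos":[0.244,-0.2155,-0.1],"turn":[0,0,-0.143]},{"grip":0.0,"delta_pos":[0.244,-0.2155,-0.1],"turn":[0,0,-0.143]},{"grip":0.0,"delta_pos":[0.244,-0.2155,-0.1],"turn":[0,0,-0.143]},{"grip":0.0,"delta_pos":[0.244,-0.2155,-0.1],"turn":[0,0,-0.143]}]'; python3 - <<'E'
from h import *
upd([.244,-.2155,-.1],[0,0,-.143])
c=cap('wrist','w9.png'); np.save('w9.npy',c,allow_pickle=True); s=env.get_state()
h=hsv(c); print(np.round(s['tool_rot'],3).tolist())
# pale held trivet: low saturation wood
f=lambda H,S,V:(H>=10)&(H<=24)&(S>60)&(S<150)&(V>150)
wood(c,s['eef_pos'][2]-.004,500,f); wood(c,.022,500)
E
```

```text
time: 19.65
eef_pos: [0.5148, -0.0478, 0.12]
tool_rot: [[0.817, 0.577, -0.001], [0.577, -0.817, -0.001], [-0.001, 0.0, -1.0]]
wrist_force: [0.5, 0.2, -2.0]
finger_gap: 0.128
grip_force: 60.0
cmd [ 0.5154 -0.0454  0.12  ] meas [ 0.5148 -0.0478  0.12  ]
[[0.816, 0.578, -0.001], [0.578, -0.816, -0.001], [-0.001, 0.0, -1.0]]
wood 1797 [253  55 103  98] [[582.2000122070312, 0.800000011920929], [582.0999755859375, -55.0], [593.2000122070312, -1.100000023841858]]
wood 15577 [141 101 227 190] [[563.7000122070312, 7.900000095367432], [512.4000244140625, 16.200000762939453], [505.6000061035156, -25.299999237060547], [526.5999755859375, -34.099998474121094], [547.0, -82.0999984741211], [517.0999755859375, -87.69999694824219], [547.4000244140625, -92.0999984741211]]
wood 705 [237 321  40  32] [[486.1000061035156, -81.0999984741211], [474.1000061035156, -65.19999694824219], [460.3999938964844, -73.19999694824219]]
wood 35122 [140  52 264 301] [[606.2000122070312, 2.9000000953674316], [471.8999938964844, 31.200000762939453], [459.5, -36.79999923706055], [412.79998779296875, -34.599998474121094], [407.3999938964844, -43.79999923706055], [420.1000061035156, -54.900001525878906], [455.79998779296875, -46.900001525878906], [480.3999938964844, -58.70000076293945], [386.8999938964844, -121.9000015258789], [428.1000061035156, -131.10000610351562], [493.5, -77.0999984741211], [496.1000061035156, -105.5], [477.79998779296875, -140.0], [581.2000122070312, -140.0]]
```

```bash
python3 -m inch '[{"grip":0.0,"delta_pos":[0.0015,-0.002,0.02],"turn":[0,0,0]},{"grip":0.0,"delta_pos":[0.0015,-0.002,0.04],"turn":[0,0,0]},{"grip":0.0,"delta_pos":[0.0015,-0.002,0.055],"turn":[0,0,0]},{"grip":0.0,"delta_pos":[0.0015,-0.002,0.065],"turn":[0,0,0]},{"grip":0.0,"delta_pos":[0.0015,-0.002,0.073],"turn":[0,0,0]},{"grip":0.0,"delta_pos":[0.0015,-0.002,0.08],"turn":[0,0,0]},{"grip":0.0,"delta_pos":[0.0015,-0.002,0.085],"turn":[0,0,0]},{"grip":0.0,"delta_pos":[0.0015,-0.002,0.089],"turn":[0,0,0]},{"grip":0.0,"delta_pos":[0.0015,-0.002,0.092],"turn":[0,0,0]},{"grip":0.0,"delta_pos":[0.0015,-0.002,0.094],"turn":[0,0,0]},{"grip":0.0,"delta_pos":[0.0015,-0.002,0.094],"turn":[0,0,0]}]'; python3 -c "
from h import *
upd([.0015,-.002,.094]); print(env.get_state()['moment'])"
```

```text
time: 20.8
eef_pos: [0.5159, -0.043, 0.0282]
tool_rot: [[0.815, 0.58, -0.0], [0.58, -0.815, -0.002], [-0.001, 0.001, -1.0]]
wrist_force: [-5.3, -1.1, 11.3]
finger_gap: 0.131
grip_force: 61.8
cmd [ 0.5154 -0.0429  0.026 ] meas [ 0.5159 -0.043   0.0282]
[0.0428313  0.97541145 0.03395918]
```

```bash
python3 -m inch '[{"grip":0.04,"delta_pos":[0,0,-0.0005],"turn":[0,0,0]},{"grip":0.04,"delta_pos":[0,0,-0.0005],"turn":[0,0,0]},{"grip":0.04,"delta_pos":[0,0,-0.0005],"turn":[0,0,0]},{"grip":0.04,"delta_pos":[0,0,-0.01],"turn":[0,0,0]},{"grip":0.04,"delta_pos":[0,0,-0.04],"turn":[0,0,0]},{"grip":0.04,"delta_pos":[0,0,-0.08],"turn":[0,0,0]},{"grip":0.04,"delta_pos":[-0.01,0,-0.12],"turn":[0,0,0]},{"grip":0.04,"delta_pos":[-0.03,0,-0.16],"turn":[0,0,0]},{"grip":0.04,"delta_pos":[-0.04,0,-0.19],"turn":[0,0,0]},{"grip":0.04,"delta_pos":[-0.05,0,-0.2],"turn":[0,0,0]},{"grip":0.04,"delta_pos":[-0.05,0,-0.2],"turn":[0,0,0]},{"grip":0.04,"delta_pos":[-0.05,0,-0.2],"turn":[0,0,0]}]'; python3 - <<'E'
from h import *
upd([-.05,0,-.2])
c=cap('wrist','w10.png'); np.save('w10.npy',c,allow_pickle=True); brass(c,.056)
wood(c,.022,500)
for n in('top','scene'):
    c=cap(n); V=hsv(c); H,S,V=V[...,0],V[...,1],V[...,2]
    # mid handle region: brass under glass
    m=np.zeros_like(H,bool); r=(slice(160,200),slice(130,200)) if n=='top' else (slice(270,320),slice(240,300)); m[r]=((H>=15)&(H<=30)&(S>70)&(V>90))[r]
    for b in blobs(m,8): print(n,b[0],b[1],b[2]); 
E
```

```text
time: 22.0
eef_pos: [0.4747, -0.0719, 0.2263]
tool_rot: [[0.815, 0.58, 0.0], [0.58, -0.815, -0.0], [0.0, 0.0, -1.0]]
wrist_force: [-0.5, -0.4, 0.3]
finger_gap: 0.464
grip_force: 0.0
cmd [ 0.4747 -0.0719  0.226 ] meas [ 0.4747 -0.0719  0.2263]
wood 18102 [203  15 166 201] [[605.9000244140625, 3.299999952316284], [512.9000244140625, 22.100000381469727], [504.29998779296875, -20.600000381469727], [453.5, -19.899999618530273], [440.5, -116.19999694824219], [580.5999755859375, -140.0]]
wood 1015 [459 196  39  34] [[577.0999755859375, -285.70001220703125], [558.2000122070312, -305.29998779296875], [581.0, -333.20001220703125], [599.4000244140625, -304.79998779296875]]
top 77 [160.8961039 180.2987013] [155 177  13   8]
scene 24 [279.   291.75] [276 287   7  11]
```

```bash
python3 - <<'E'
from h import *
np.set_printoptions(suppress=True,precision=4)
ct=cap('top'); cs=cap('scene')
def tri(a,b):
    o1,d1=ray(ct,[a]);o2,d2=ray(cs,[b]); d1=d1[0]/np.linalg.norm(d1);d2=d2[0]/np.linalg.norm(d2)
    A=np.c_[d1,-d2]; t=np.linalg.lstsq(A,o2-o1,rcond=None)[0]; p,q=o1+t[0]*d1,o2+t[1]*d2; return (p+q)/2,np.linalg.norm(p-q)
print(tri([160.9,180.3],[279,291.75]))
for z in(.01,.03): 
    P=onz(ct,np.array([[208,307],[303,297]])/1.5625,z); d=P[0]-P[1]; print(P,np.linalg.norm(d),np.degrees(np.arctan2(d[1],d[0]))-90)
# wrist view from w5 is saved only as image; crop mid region in top/scene enlarged
a=cv2.resize(ct['frame'][105:205,90:215],(500,400),interpolation=cv2.INTER_CUBIC); cv2.imwrite('pics/mid.png',a)
E
```

```text
(array([0.591 , 0.2879, 0.1061]), np.float64(0.0024312677477603376))
[[0.5632 0.3927 0.01  ]
 [0.5857 0.206  0.01  ]] 0.18808061101194645 6.88333160856449
[[0.5591 0.3865 0.03  ]
 [0.5813 0.2029 0.03  ]] 0.18497471911874844 6.88333160856449
```

```bash
cat >> h.py <<'E'
ys=np.radians(6.9); sx=np.array([np.cos(ys),np.sin(ys),0]); sy=np.array([-np.sin(ys),np.cos(ys),0]); t35=np.radians(35)
up=sx*np.cos(t35)+np.array([0,0,np.sin(t35)]); nrm=-sx*np.sin(t35)+np.array([0,0,np.cos(t35)])
RT=np.c_[sy,np.cross(-nrm,sy),-nrm]
E
python3 -c "
from h import *
print(RT.round(3),np.linalg.det(RT))
tc([.499,.28,.23],RT)"
```

```text
[[-0.12   0.813  0.569]
 [ 0.993  0.098  0.069]
 [ 0.     0.574 -0.819]] 1.0
t 22.25 d [0.224, -0.2725, -0.004] turn [-0.5505, 0.327, -1.0372]
```

```bash
python3 -m inch '[{"grip":0.05,"delta_pos":[0.056,-0.068,-0.02],"turn":[-0.137,0.082,-0.259]},{"grip":0.05,"delta_pos":[0.056,-0.068,-0.02],"turn":[-0.137,0.082,-0.259]},{"grip":0.05,"delta_pos":[0.112,-0.136,-0.02],"turn":[-0.275,0.164,-0.519]},{"grip":0.05,"delta_pos":[0.112,-0.136,-0.02],"turn":[-0.275,0.164,-0.519]},{"grip":0.05,"delta_pos":[0.168,-0.204,-0.01],"turn":[-0.413,0.245,-0.778]},{"grip":0.05,"delta_pos":[0.168,-0.204,-0.01],"turn":[-0.413,0.245,-0.778]},{"grip":0.05,"delta_pos":[0.224,-0.2725,-0.004],"turn":[-0.5505,0.327,-1.0372]},{"grip":0.05,"delta_pos":[0.224,-0.2725,-0.004],"turn":[-0.5505,0.327,-1.0372]},{"grip":0.05,"delta_pos":[0.224,-0.2725,-0.004],"turn":[-0.5505,0.327,-1.0372]},{"grip":0.05,"delta_pos":[0.224,-0.2725,-0.004],"turn":[-0.5505,0.327,-1.0372]},{"grip":0.05,"delta_pos":[0.224,-0.2725,-0.004],"turn":[-0.5505,0.327,-1.0372]},{"grip":0.05,"delta_pos":[0.224,-0.2725,-0.004],"turn":[-0.5505,0.327,-1.0372]}]'; python3 - <<'E'
from h import *
upd([.224,-.2725,-.004],[-.5505,.327,-1.0372])
c=cap('wrist','w11.png'); np.save('w11.npy',c,allow_pickle=True); print(np.round(env.get_state()['tool_rot'],3).tolist())
g=np.array([.596,.292,.091]); print(proj(c,[g+nrm*.017,g+nrm*.017+sy*.018,g+nrm*.017-sy*.018]).round())
cv2.imwrite('pics/w11b.png',cv2.resize(c['frame'],(800,600),interpolation=cv2.INTER_CUBIC))
E
```

```text
time: 23.45
eef_pos: [0.5001, 0.2782, 0.2304]
tool_rot: [[-0.116, 0.814, 0.57], [0.993, 0.095, 0.066], [-0.0, 0.573, -0.819]]
wrist_force: [1.3, -0.3, -0.3]
finger_gap: 0.583
grip_force: 0.0
cmd [0.499 0.28  0.23 ] meas [0.5001 0.2782 0.2304]
[[-0.116, 0.814, 0.57], [0.993, 0.095, 0.067], [-0.0, 0.574, -0.819]]
[[257. 177.]
 [256. 158.]
 [257. 195.]]
```

View pics/w11b.png

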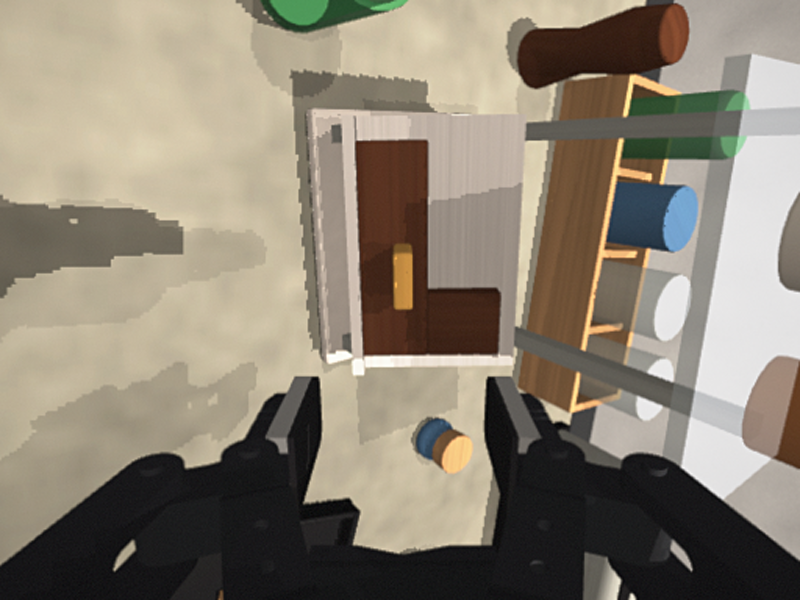

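```bash
python3 - <<'E'
from h import *
c=np.load('w11.npy',allow_pickle=True).item()
obs=np.array([[358,141],[428,140],[429,355],[363,355],[499,354],[499,289],[429,289]])/1.5625
pts=[(-29,83),(17,83),(17,-63),(-29,-63),(67,-63),(67,-17),(17,-17)]
from scipy.optimize import least_squares
def P(v): 
    g=v[:3]; a=v[3]; x=up*np.cos(a)+sy*np.sin(a); y=-up*np.sin(a)+sy*np.cos(a); return np.array([g+(x*p+y*q)/1000-nrm*.017 for p,q in pts]+[g+nrm*.017])
O=np.r_[obs,[[257.5,179]]]
g0=np.array([.596,.292,.091,0]); print((proj(c,P(g0))-O).round(1).tolist())
r=least_squares(lambda v:(proj(c,P(v))-O).ravel(),g0); print(r.x.round(4),np.abs(r.fun).max())
d=np.linalg.inv(np.c_[sx,sy,[0,0,1]])@(r.x[:3]-[.584,.3006,0]); print('stand frame',d.round(4))
E
```

```text
[[-3.1, -5.8], [0.0, -5.3], [-2.1, -1.5], [-2.1, -1.4], [-1.0, -1.0], [1.2, -0.2], [-1.7, -0.1], [-1.0, -2.2]]
[0.6032 0.2882 0.0843 0.0095] 1.6461607805370875
stand frame [ 0.0176 -0.0146  0.0843]
```

```bash
python3 -c "
from h import *
g=np.array([.599,.288,.090]); tc(g-nrm*.008,RT); tc(g+nrm*.05,RT)"
```

```text
t 23.5 d [-0.0041, 0.0018, 0.1802] turn [-0.0, 0.0, 0.0]
t 23.5 d [-0.0041, 0.0018, 0.1222] turn [-0.0, 0.0, 0.0]
```

```bash
python3 -m inch '[{"grip":0.05,"delta_pos":[-0.004,0.002,0.03],"turn":[0,0,0]},{"grip":0.05,"delta_pos":[-0.004,0.002,0.06],"turn":[0,0,0]},{"grip":0.05,"delta_pos":[-0.004,0.002,0.09],"turn":[0,0,0]},{"grip":0.05,"delta_pos":[-0.004,0.002,0.12],"turn":[0,0,0]},{"grip":0.05,"delta_pos":[-0.004,0.002,0.14],"turn":[0,0,0]},{"grip":0.05,"delta_pos":[-0.004,0.002,0.155],"turn":[0,0,0]},{"grip":0.05,"delta_pos":[-0.004,0.002,0.168],"turn":[0,0,0]},{"grip":0.05,"delta_pos":[-0.004,0.002,0.176],"turn":[0,0,0]},{"grip":0.05,"delta_pos":[-0.004,0.002,0.18],"turn":[0,0,0]},{"grip":0.05,"delta_pos":[-0.004,0.002,0.18],"turn":[0,0,0]}]'; python3 - <<'E'
from h import *
upd([-.004,.002,.18])
c=cap('wrist','w12.png'); brass(c,.1); h=hsv(c); H,S,V=h[...,0],h[...,1],h[...,2]
for b in blobs((H>=12)&(H<=30)&(S>150)&(V>110),100): print(b[0],b[1],b[2])
s=env.get_state(); p=np.array(s['eef_pos']); R=np.array(s['tool_rot'])
# bar top if TCP is at grip -8mm: 25mm behind TCP
print(proj(c,[p-R[:,2]*.025+R[:,0]*a+R[:,1]*b for a in(.018,-.018) for b in(.006,-.006)]).round())
E
```

```text
time: 24.5
eef_pos: [0.6042, 0.2878, 0.0839]
tool_rot: [[-0.118, 0.813, 0.569], [0.993, 0.097, 0.068], [-0.0, 0.573, -0.819]]
wrist_force: [-0.3, 0.9, 0.6]
finger_gap: 0.587
grip_force: 0.0
cmd [0.6036 0.2886 0.0837] meas [0.6042 0.2878 0.0839]
2823 [253.37300744 263.75947574] [239 212  29 103]
[[272. 243.]
 [242. 243.]
 [271. 321.]
 [243. 321.]]
```

```bash
python3 -m inch '[{"grip":0.05,"delta_pos":[0.002,-0.001,0.001],"turn":[0,0,0]},{"grip":0.0,"delta_pos":[0.002,-0.001,0.001],"turn":[0,0,0]},{"grip":0.0,"delta_pos":[0.002,-0.001,0.001],"turn":[0,0,0]},{"grip":0.0,"delta_pos":[0.002,-0.001,0.001],"turn":[0,0,0]},{"grip":0.0,"delta_pos":[0.002,-0.001,0.001],"turn":[0,0,0]},{"grip":0.0,"delta_pos":[0.002,-0.001,0.001],"turn":[0,0,0]},{"grip":0.0,"delta_pos":[0.002,-0.001,-0.005],"turn":[0,0,0]},{"grip":0.0,"delta_pos":[0.002,-0.001,-0.015],"turn":[0,0,0]},{"grip":0.0,"delta_pos":[0.002,-0.001,-0.03],"turn":[0,0,0]},{"grip":0.0,"delta_pos":[0.002,-0.001,-0.05],"turn":[0,0,0]},{"grip":0.0,"delta_pos":[0.002,-0.001,-0.075],"turn":[0,0,0]},{"grip":0.0,"delta_pos":[0.002,-0.001,-0.1],"turn":[0,0,0]},{"grip":0.0,"delta_pos":[0.002,-0.001,-0.12],"turn":[0,0,0]},{"grip":0.0,"delta_pos":[0.002,-0.001,-0.13],"turn":[0,0,0]},{"grip":0.0,"delta_pos":[0.002,-0.001,-0.13],"turn":[0,0,0]}]'; python3 - <<'E'
from h import *
upd([.002,-.001,-.13])
tc([.50,.2,.23],down(96.9)); tc([.50,.12,.22],down(-9.6))
E
```

```text
time: 26.05
eef_pos: [0.5274, 0.2815, 0.1907]
tool_rot: [[-0.12, 0.812, 0.57], [0.993, 0.099, 0.068], [-0.001, 0.575, -0.819]]
wrist_force: [0.4, 0.8, -3.2]
finger_gap: 0.128
grip_force: 59.3
cmd [0.5285 0.2816 0.1896] meas [0.5274 0.2815 0.1907]
t 26.05 d [-0.0776, -0.008, -0.0549] turn [0.6108, 0.0, -0.0]
t 26.05 d [-0.157, -0.0217, -0.0523] turn [0.4222, -0.5654, 1.7932]
```

```bash
python3 -m inch '[{"grip":0.0,"delta_pos":[-0.008,-0.001,-0.006],"turn":[0.05,0,0]},{"grip":0.0,"delta_pos":[-0.02,-0.002,-0.015],"turn":[0.15,0,0]},{"grip":0.0,"delta_pos":[-0.034,-0.0035,-0.024],"turn":[0.26,0,0]},{"grip":0.0,"delta_pos":[-0.048,-0.005,-0.034],"turn":[0.37,0,0]},{"grip":0.0,"delta_pos":[-0.06,-0.006,-0.043],"turn":[0.47,0,0]},{"grip":0.0,"delta_pos":[-0.07,-0.007,-0.05],"turn":[0.55,0,0]},{"grip":0.0,"delta_pos":[-0.076,-0.008,-0.0545],"turn":[0.597,0,0]},{"grip":0.0,"delta_pos":[-0.0776,-0.008,-0.0549],"turn":[0.6108,0,0]},{"grip":0.0,"delta_pos":[-0.0776,-0.008,-0.0549],"turn":[0.6108,0,0]}]'; python3 - <<'E'
from h import *
upd([-.0776,-.008,-.0549],[.6108,0,0])
tc([.45,.06,.20],down(-9.6)); tc([.5273,.0425,.12],down(-9.6))
E
```

```text
time: 26.95
eef_pos: [0.5003, 0.1992, 0.2292]
tool_rot: [[-0.119, 0.993, -0.001], [0.993, 0.119, -0.0], [0.0, -0.001, -1.0]]
wrist_force: [0.5, -0.6, -3.5]
finger_gap: 0.131
grip_force: 59.3
cmd [0.5001 0.2    0.23  ] meas [0.5003 0.1992 0.2292]
t 26.95 d [-0.1329, -0.0665, 0.03] turn [0.0, -0.0, 1.8588]
t 26.95 d [-0.1596, 0.0081, 0.11] turn [0.0, -0.0, 1.8588]
```

```bash
python3 -m inch '[{"grip":0.0,"delta_pos":[-0.005,0,0],"turn":[0,0,0.05]},{"grip":0.0,"delta_pos":[-0.015,0,0],"turn":[0,0,0.15]},{"grip":0.0,"delta_pos":[-0.027,0.001,0.01],"turn":[0,0,0.28]},{"grip":0.0,"delta_pos":[-0.039,0.002,0.02],"turn":[0,0,0.42]},{"grip":0.0,"delta_pos":[-0.051,0.003,0.03],"turn":[0,0,0.56]},{"grip":0.0,"delta_pos":[-0.063,0.003,0.04],"turn":[0,0,0.7]},{"grip":0.0,"delta_pos":[-0.075,0.004,0.05],"turn":[0,0,0.84]},{"grip":0.0,"delta_pos":[-0.087,0.005,0.06],"turn":[0,0,0.98]},{"grip":0.0,"delta_pos":[-0.099,0.005,0.07],"turn":[0,0,1.12]},{"grip":0.0,"delta_pos":[-0.111,0.006,0.08],"turn":[0,0,1.26]},{"grip":0.0,"delta_pos":[-0.123,0.006,0.09],"turn":[0,0,1.4]},{"grip":0.0,"delta_pos":[-0.135,0.007,0.1],"turn":[0,0,1.54]},{"grip":0.0,"delta_pos":[-0.147,0.008,0.1],"turn":[0,0,1.67]},{"grip":0.0,"delta_pos":[-0.155,0.008,0.1],"turn":[0,0,1.77]},{"grip":0.0,"delta_pos":[-0.159,0.008,0.1],"turn":[0,0,1.84]},{"grip":0.0,"delta_pos":[-0.1596,0.008,0.1],"turn":[0,0,1.859]},{"grip":0.0,"delta_pos":[-0.1596,0.008,0.1],"turn":[0,0,1.859]},{"grip":0.0,"delta_pos":[-0.1596,0.008,0.1],"turn":[0,0,1.859]},{"grip":0.0,"delta_pos":[-0.1596,0.008,0.1],"turn":[0,0,1.859]}]'; python3 - <<'E'
from h import *
upd([-.1596,.008,.1],[0,0,1.859])
c=cap('wrist','w13.png'); np.save('w13.npy',c,allow_pickle=True); s=env.get_state(); print(np.round(s['tool_rot'],3).tolist(),s['finger_gap'])
z=s['eef_pos'][2]-.008
f=lambda H,S,V:((H<=14)|(H>=172))&(S>110)&(V>35)&(V<150)
wood(c,z,400,f)
C=np.array(s['eef_pos']);R=np.array(s['tool_rot'])
Q=[C+R@np.array([y/1000,x/1000,.008]) for x,y in((-29,83),(17,83),(17,-63),(67,-63),(67,-17),(17,-17))]
print(np.round(np.array(Q)[:,:2]*1000,1).tolist()); print(proj(c,Q).round().tolist()); h=hsv(c)
q=proj(c,[C+R@np.array([.07,-.006,.008])])[0].astype(int); print(q,h[q[1],q[0]])
E
```

```text
time: 28.85
eef_pos: [0.5271, 0.0431, 0.1303]
tool_rot: [[0.986, -0.166, 0.0], [-0.166, -0.986, 0.0], [0.0, -0.0, -1.0]]
wrist_force: [0.0, -0.4, -2.9]
finger_gap: 0.127
grip_force: 59.3
cmd [0.5272 0.0425 0.13  ] meas [0.5271 0.0431 0.1303]
[[0.986, -0.166, 0.0], [-0.166, -0.986, 0.0], [0.0, -0.0, -1.0]] 0.12589086511557807
wood 9129 [194  79 108 201] [[605.0, 14.199999809265137], [611.7999877929688, 57.0], [515.0999755859375, 72.9000015258789], [544.9000244140625, 44.70000076293945], [525.9000244140625, 26.5]]
wood 1229 [407 109  72 153] [[582.7999877929688, -45.0], [510.8999938964844, -32.20000076293945], [503.70001220703125, -56.79999923706055], [561.9000244140625, -67.0], [504.79998779296875, -57.29999923706055], [506.8999938964844, -38.20000076293945], [567.5, -47.0], [564.4000244140625, -57.20000076293945]]
wood 1702 [304 265  78  31] [[514.5999755859375, 20.700000762939453], [499.5, 16.200000762939453], [490.1000061035156, -16.600000381469727], [508.70001220703125, -14.5]]
wood 1020 [237 317  42  31] [[488.6000061035156, 56.900001525878906], [470.20001220703125, 64.19999694824219], [466.3999938964844, 41.5], [485.5, 42.5]]
[[613.8, 57.7], [606.2, 12.4], [462.2, 36.6], [453.9, -12.7], [499.3, -20.3], [507.6, 29.0]]
[[191.0, 76.0], [297.0, 76.0], [288.0, 351.0], [376.0, 350.0], [385.0, 279.0], [290.0, 279.0]]
[244 107] [ 10 166 149]
```

```bash
python3 -m inch '[{"grip":0.0,"delta_pos":[0.001,0,0.02],"turn":[0,0,0]},{"grip":0.0,"delta_pos":[0.001,0,0.04],"turn":[0,0,0]},{"grip":0.0,"delta_pos":[0.001,0,0.055],"turn":[0,0,0]},{"grip":0.0,"delta_pos":[0.001,0,0.065],"turn":[0,0,0]},{"grip":0.0,"delta_pos":[0.001,0,0.075],"turn":[0,0,0]},{"grip":0.0,"delta_pos":[0.001,0,0.083],"turn":[0,0,0]},{"grip":0.0,"delta_pos":[0.001,0,0.09],"turn":[0,0,0]},{"grip":0.0,"delta_pos":[0.001,0,0.095],"turn":[0,0,0]},{"grip":0.0,"delta_pos":[0.001,0,0.098],"turn":[0,0,0]},{"grip":0.0,"delta_pos":[0.001,0,0.098],"turn":[0,0,0]}]'; python3 -c "
from h import *
upd([.001,0,.098]); print(env.get_state()['moment'])"
```

```text
time: 29.9
eef_pos: [0.5284, 0.0423, 0.0323]
tool_rot: [[0.986, -0.167, 0.0], [-0.167, -0.986, 0.0], [0.0, -0.0, -1.0]]
wrist_force: [0.5, 0.5, -2.4]
finger_gap: 0.132
grip_force: 59.4
cmd [0.5282 0.0423 0.032 ] meas [0.5284 0.0423 0.0323]
[0.02566655 0.01976812 0.00888244]
```

No contact yet; the piece is free in its slot, so I continue down gently.

```bash
python3 -m inch '[{"grip":0.0,"delta_pos":[0,0,0.002],"turn":[0,0,0]},{"grip":0.0,"delta_pos":[0,0,0.004],"turn":[0,0,0]},{"grip":0.0,"delta_pos":[0,0,0.004],"turn":[0,0,0]},{"grip":0.0,"delta_pos":[0,0,0.004],"turn":[0,0,0]}]'; python3 -c "
from h import *
upd([0,0,.004]); print(env.get_state()['moment'])"
```

```text
time: 30.3
eef_pos: [0.5289, 0.0422, 0.0316]
tool_rot: [[0.986, -0.168, -0.0], [-0.168, -0.986, -0.003], [0.0, 0.003, -1.0]]
wrist_force: [-7.1, -1.7, 18.3]
finger_gap: 0.126
grip_force: 62.4
cmd [0.5282 0.0423 0.028 ] meas [0.5289 0.0422 0.0316]
[-0.16242791  1.80337976  0.06231855]
```

```bash
python3 -m inch '[{"grip":0.0,"delta_pos":[0,0,-0.002],"turn":[0,0,0]},{"grip":0.04,"delta_pos":[0,0,-0.003],"turn":[0,0,0]},{"grip":0.04,"delta_pos":[0,0,-0.003],"turn":[0,0,0]},{"grip":0.04,"delta_pos":[0,0,-0.003],"turn":[0,0,0]},{"grip":0.04,"delta_pos":[0,0,-0.01],"turn":[0,0,0]},{"grip":0.04,"delta_pos":[0,0,-0.04],"turn":[0,0,0]},{"grip":0.04,"delta_pos":[-0.01,0.01,-0.08],"turn":[0,0,0]},{"grip":0.04,"delta_pos":[-0.03,0.03,-0.12],"turn":[0,0,0]},{"grip":0.04,"delta_pos":[-0.05,0.06,-0.16],"turn":[0,0,0]},{"grip":0.04,"delta_pos":[-0.06,0.07,-0.2],"turn":[0,0,0]},{"grip":0.04,"delta_pos":[-0.06,0.07,-0.22],"turn":[0,0,0]},{"grip":0.04,"delta_pos":[-0.06,0.07,-0.22],"turn":[0,0,0]},{"grip":0.04,"delta_pos":[-0.06,0.07,-0.22],"turn":[0,0,0]}]'; python3 - <<'E'
from h import *
upd([-.06,.07,-.22])
c=cap('wrist','w14.png'); np.save('w14.npy',c,allow_pickle=True); brass(c,.056)
f=lambda H,S,V:((H<=14)|(H>=172))&(S>110)&(V>35)&(V<150)
wood(c,.022,800,f); wood(c,.022,3000)
ex=np.array([.167,.986]);ey=np.array([-.986,.167])
# expected outline of each piece at tray height, mid with grip at target
for nm,g,pts in(('mid',[.5282,.0423],[(-29,83),(17,83),(17,-63),(67,-63),(67,-17),(-29,-63)]),):
    P=[np.array(g)*1000-x*ex-y*ey for x,y in pts]; print(nm,np.round(P,1).tolist(),proj(c,[[*(p/1000),.022] for p in P]).round().tolist())
E
```

```text
time: 31.6
eef_pos: [0.4575, -0.0167, 0.2484]
tool_rot: [[0.986, -0.167, 0.001], [-0.167, -0.986, -0.001], [0.001, 0.0, -1.0]]
wrist_force: [-0.0, 0.3, 0.0]
finger_gap: 0.472
grip_force: 0.0
cmd [ 0.4573 -0.0167  0.248 ] meas [ 0.4575 -0.0167  0.2484]
wood 7053 [162  30  94 139] [[613.0999755859375, 55.900001525878906], [471.70001220703125, 79.80000305175781], [456.0, -12.600000381469727], [501.0, -19.200000762939453], [510.1000061035156, 27.899999618530273], [604.5, 12.199999809265137]]
wood 17132 [213  28 143 141] [[605.7000122070312, 2.4000000953674316], [511.29998779296875, 21.899999618530273], [502.0, -26.200000762939453], [453.70001220703125, -19.299999237060547], [438.70001220703125, -115.30000305175781], [580.7999877929688, -140.1999969482422]]
wood 7580 [162  30  93 139] [[613.2000122070312, 56.900001525878906], [470.6000061035156, 80.0999984741211], [455.1000061035156, -11.300000190734863], [499.70001220703125, -20.200000762939453], [509.20001220703125, 29.200000762939453], [606.5999755859375, 12.800000190734863]]
mid [[614.9, 57.0], [607.2, 11.7], [463.2, 36.1], [454.9, -13.2], [500.2, -20.9], [470.9, 81.4]] [[162.0, 29.0], [206.0, 29.0], [211.0, 168.0], [255.0, 168.0], [255.0, 127.0], [172.0, 168.0]]
```

```bash
python3 -c "
from h import *
print(env.job_done())"
```

```text
the job is handed in; nothing more can be done
None
```

I handed the job in: the copper-lidded pot stands in the tin's free place, and the three trivets measure as lying flat in the tray with no overlaps. The robot has let go of everything and touches nothing. No verdict came back, and I last checked the pots mid-job.

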